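# Pack the second plate and pull the plate cassette from its dock

## Robot

A 6-joint arm with a two-finger parallel gripper is mounted at the origin on the work surface. World frame = base frame: x ahead of the robot, y to its left, z up, the work surface at z = 0. Lengths are in m, angles in rad, forces in N, time in s.
With the tool pointing down it reaches from about 0.35 to 0.975 m from the base axis. Payload 4.9 kg.
Tool frame: the origin (TCP) lies midway between the tips of the shut fingers; the grasp point (between the pads) lies 19 mm behind it; z points along the fingers, y is the direction in which the jaws open and shut (so a half turn about z gives the same grasp; the last joint's range is limited). The gripper opens to 85 mm and grips with 20 to 120 N. Pads are 22 mm wide; open, the fingers measure 114 mm over their backs; the gripper's body (76 mm by 85 mm) begins 54 mm behind the grasp point. The pads swing forward as they close: fully open they stand 13 mm farther back than shut.
Start: joints at [1.192, 0.053, 1.613, -0, 1.476, -0.119], TCP at [0.161, 0.604, 0.231] pointing down, gripper open.
Joint ranges: [-3.01, 3.01], [-1.01, 2.22], [0.06, 2.58], [-1.02, 4.17], [0.09, 2.62], [-3.14, 3.14]. Speed limits (rad/s): [2.57, 2.57, 3.14, 3.14, 3.14, 3.14].

## Interface

Orientations are given as a rotation vector (axis times angle).
In Python, from station import ctrl gives the robot as it stands.
- The arm moves only by the tool apply_moves, never from a script. Its argument "rows" is a list of rows, each a list of 6 numbers: the shift along the tool's x, y, z in cm, then the turn, a rotation vector about the tool's x, y, z in units of 5 degrees (1.0 is 5 degrees). In form: [[x, y, z, rx, ry, rz], ...]. A call has 1 to 20 rows; each row is the pose to reach, as a shift and turn from the pose measured when the call began, along the tool's axes at that moment; what a row does not reach only later rows make up. A row lasts 1/10 s, in which the tool goes at most 50 mm and 8.59 degrees, less where a joint would pass 70% of its speed; a pose out of reach is approached as far as the arm can. A call with a gripper value outside its range is refused whole. "grip" is the closure, from 0 (fully open) to 1 (shut), set as the call begins (left out, the last holds). The fingers move at their own pace and stop on an object; "squeeze" is the grip in N (left out, the last holds). Time passes only in rows, so rows that repeat a pose let the fingers close. It gives the time, the measured TCP pose, the force and the opening at its end, in the units of the state.
- ctrl.get_obs(): the state, without advancing time (a new reading comes with each control period).
- ctrl.get_image(name): name is "scene" or "top" or "wrist"; returns a dict with "color" (420x560x3 uint8, blue, green, red), "mtx" (3x3 intrinsics, pixels), "rvec" (rotation vector, rad) and "tvec" (3), from world to camera coordinates, as OpenCV has them. Camera axes: x right, y down, z forward; pixel columns grow to the right and rows downward; lengths in m; the calibration is good to about 2 mm. A picture is of the moment at which its call begins. There is no depth.
- ctrl.finish_job(): hands the job in, once; it reports no verdict.
The state is a dict: "t": time; "q": joint angles; "dq": joint speeds; "effort": joint torques, N m; "tool_pos": TCP position; "tool_rot": TCP orientation; "contact_force": force on the tool from outside, world axes, zero at the start; "wrist_torque": the same for the moment, N m; "opening": finger opening in m.
Only numpy, scipy, OpenCV 4.12 (cv2) and the standard library are available. Lean on these libraries where they do the work, as an engineer would, in place of code of your own. Each camera call takes 0.05 s, during which the arm holds its last target.

## Task

Finish packing the cassette of polished plates: lay the perforated plastic separator sheet flat on the plate that is already in it, then lay the second plate flat on the separator, setting both down gently rather than dropping them. Then squeeze the cassette's two side catches together and lift the loaded cassette level out of its dock, to about 10 cm above where it sat, and finish while still holding it there by the squeezed catches. Leave the other things on the bench alone.

Things in the scene. Friction and masses are not known exactly. Their poses are not given: they have to be found in the camera images.
- cassette_grip (a point): Point midway between the cassette's two ribbed catch pads, 49 mm above its underside (59 mm above the table when docked). z up, x along the cassette, y from right to left catch. Each black pad is 28 mm wide (x) and reaches from 13 mm below to 13 mm above this point; the pads' outer faces look to +y and -y, 65 mm apart at rest, 54 mm when fully squeezed.
- cassette: Open-topped grey plastic plate carrier, 0.2 kg empty, origin at the centre of its underside, axes as cassette_grip. Its catches stand at mid-length of the long sides and are the tallest part (62 mm). Pads are plain upright faces: a firm pinch carries it.
- cassette_floor (a point): Centre of the cassette's inner floor, 4 mm above its underside, axes the same. Inside space 62 (x) x 46 (y) mm between four corner posts, flaring above 36 mm to a mouth 68 x 51 mm at 42 mm (above the underside). Both ends (x) are open between the posts over the middle 30 mm, down to the dock's base plate, so fingers holding a plate by its short ends can go down there and open outwards by 15 mm and more.
- catch_l (a joint): Left (+y) catch: 0 = sprung out, locked; grows as its pad is pressed inwards, at most 0.0055 m. Its spring takes 2.5 N to start, 9 N fully in. A tooth low on its outside sits 3 mm under the lip of the dock's keeper, so the cassette cannot be lifted until both catches are in by about 4 mm.
- catch_r (a joint): Right (-y) catch of the cassette, the same mirrored.
- dock: Loading dock screwed to the bench: grey base plate 130 (x) x 120 (y) x 10 mm, steel corner locators (20 mm above the table) and, beside the middle of each long side of the cassette, a steel keeper with a lip over the catch tooth (top 33 mm above the table). Origin on the table under its centre; the cassette sits in the middle, 10 mm above it, axes the same. Immovable.
- lower_plate_mid (a point): Centre of the polished stainless plate already lying in the cassette: a flat rectangle 58 (x) x 42 (y) mm, 6 mm thick, 0.12 kg, a small hole mark near each short end; x along its length. Its centre is 7 mm above the cassette's underside.
- upper_plate_mid (a point): Centre of the second plate, like the first: a flat rectangle 58 (x) x 42 (y) mm, 6 mm thick, polished stainless steel, about 0.12 kg, x along its length, z up. It starts on a wooden block (34 x 36 mm, 20 mm high, so the centre is 23 mm above the table) with both short ends overhanging by about 12 mm: grip it by these ends.
- separator_mid (a point): Centre of the separator sheet, stiff plain white plastic with 3 rows of 5 small hole marks: a flat rectangle 58 (x) x 42 (y) mm, 5 mm thick, 25 g, x along its length, z up. It starts on the other, like wooden block, overhanging in the same way, centre 22.5 mm above the table.
- lower_plate: The plate already in the cassette; origin at the centre of its underside.
- upper_plate: The second plate; origin at the centre of its underside.
- separator: The separator; origin at the centre of its underside.
- disc: Bystander: loose round steel blank, 90 mm across, 4 mm thick.
- bracket: Bystander: loose folded steel bracket, 97 x 60 mm, flange 25 mm high.
- clamp: Bystander: loose bar clamp lying on its side, 240 x 90 mm, 25 mm high.
- tube: Bystander: loose short piece of perforated steel tube, 64 mm across, 55 mm high, standing.
- driver: Bystander: loose screwdriver, 150 mm long.
- marker: Bystander: loose black marker, 130 mm long, 16 mm thick, lying.
Mind the look-alikes: they are no part of the job. Leave any blue or green look-alike of the upper_plate alone. What is shaped like the lower_plate but purple is not meant.

How it is judged:
By the outcome, as a careful person would: the job done as asked, in the order asked, and still so for the second after the job is handed in, while the arm keeps its last pose, push and grip.
It also fails if it takes over 64 s, if anything falls off the work surface, if the arm or the gripper's body presses on something with over 40 N, if the wrist force passes 120 N, or if a joint passes its speed limit or range.

## Working session

There is one attempt and no reset: what is moved stays moved. The work goes in short steps, Python scripts to look and compute and a tool call to move; the robot and the scene stay as the last step left them, time stands still between calls to the robot, and variables do not carry over. Pictures are saved under pics/ and viewed, and the job is handed in when it is done.

Besides the shell and the picture viewer there is one more tool, called after "Emit:" as name([rows], argument=value, ...), one row to a line, values as JSON. apply_moves: Moves the arm, as the interface text tells. Its arguments: {"type":"object","properties":{"rows":{"type":"array","items":{"type":"array","items":{"type":"number"}}},"grip":{"type":"number"},"squeeze":{"type":"number"}},"required":["rows"]}

```bash
ls; mkdir -p pics; python3 - <<'E'
from station import ctrl
import cv2
for n in ["scene","top"]:
    im=ctrl.get_image(n); cv2.imwrite(f"pics/{n}0.png",im["color"]); print(n,im["mtx"].round(1).tolist(),im["rvec"],im["tvec"])
print(ctrl.get_obs())
E
```

```text
pics
scene [[465.1, 0.0, 280.1], [0.0, 465.1, 207.2], [0.0, 0.0, 1.0]] [ 1.63471339  1.97350821 -0.76615197] [ 0.10807157 -0.33645097  1.64247363]
top [[465.5, 0.0, 284.4], [0.0, 465.5, 214.7], [0.0, 0.0, 1.0]] [ 1.99845442 -2.20725658  0.24037751] [0.04926521 0.55720574 0.89874926]
{'t': 0.1, 'q': array([ 1.19194373e+00,  5.32796611e-02,  1.61416396e+00, -1.27487006e-05,
        1.47601571e+00, -1.19026531e-01]), 'dq': array([ 0.00014505, -0.00240678, -0.00174881, -0.00190108, -0.00133051,
       -0.00029498]), 'effort': array([ 2.68387967e-04, -3.94909966e+01, -3.71363032e+01, -6.85591385e-05,
        3.92310045e-03, -1.56276400e-05]), 'tool_pos': array([0.16037659, 0.60348209, 0.23018855]), 'tool_rot': array([-4.06926712e-01, -3.11467410e+00,  2.84630030e-03]), 'contact_force': array([-0.44907997,  0.04168175,  0.13171876]), 'wrist_torque': array([-0.02535681,  0.03719403, -0.01453049]), 'opening': 0.0852651851233394}
```

View pics/scene0.png

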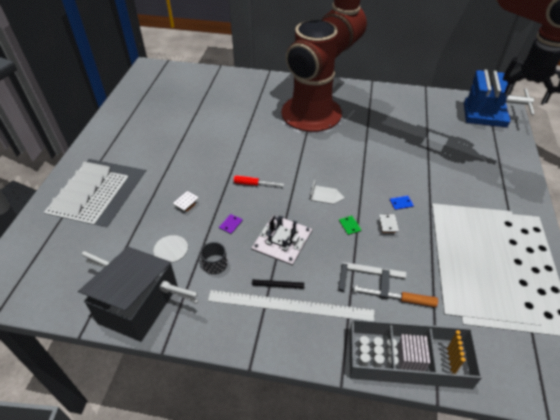

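View pics/top0.png

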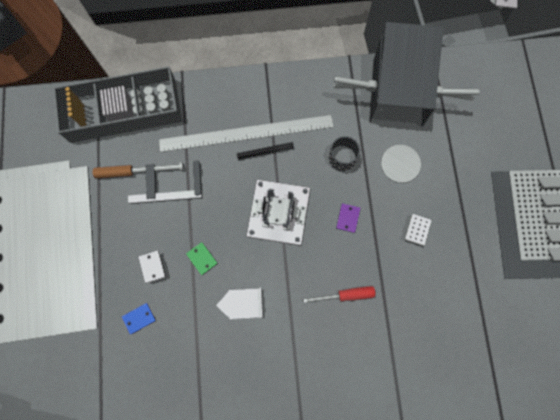

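Top view: the candidates are a white sheet with a grid of holes at (418,230), a pale plate with two marks at (152,267), green at (202,258), blue at (139,319), purple at (348,218) and a bracket at (241,304). I choose the separator at (418,230) and the upper plate at (152,267). Next is a close crop to check.

```bash
cat > h.py <<'E'
import numpy as np, cv2
from station import ctrl
from scipy.spatial.transform import Rotation as R
def ray(im,uv,z):
    K=np.array(im["mtx"]);Rm=cv2.Rodrigues(np.array(im["rvec"],float))[0];t=np.array(im["tvec"]).ravel()
    C=-Rm.T@t; uv=np.atleast_2d(uv).astype(float)
    d=np.c_[uv,np.ones(len(uv))]@np.linalg.inv(K).T@Rm
    return C+d*((z-C[2])/d[:,2])[:,None]
def proj(im,P):
    return cv2.projectPoints(np.atleast_2d(np.array(P,float)),np.array(im["rvec"],float),np.array(im["tvec"],float),np.array(im["mtx"],float),None)[0][:,0]
def crop(im,c,h,s,f,draw=None):
    a=im["color"].copy(); u,v=c
    x0,y0=max(0,u-h),max(0,v-h)
    o=cv2.resize(a[y0:v+h,x0:u+h],None,fx=s,fy=s,interpolation=cv2.INTER_CUBIC)
    cv2.imwrite(f,o); return o
E
python3 - <<'E'
from h import *
im=ctrl.get_image("top"); np.save("top.npy",im,allow_pickle=True)
a=[cv2.resize(im["color"][v-28:v+28,u-28:u+28],(390,390),interpolation=cv2.INTER_CUBIC) for u,v in[(418,230),(152,267)]]
cv2.imwrite("pics/c1.png",np.hstack(a))
b=im["color"][165:260,230:330];cv2.imwrite("pics/c2.png",cv2.resize(b,None,fx=6,fy=6,interpolation=cv2.INTER_CUBIC))
g=cv2.cvtColor(im["color"],cv2.COLOR_BGR2GRAY)
for n,(u,v),z in[("sep",(418,230),.025),("plate",(152,267),.026)]:
    G=g[v-28:v+28,u-28:u+28]; th,m=cv2.threshold(G,0,255,cv2.THRESH_OTSU)
    for off in (-20,0,20):
        m=((G>th+off)*255).astype(np.uint8); m=cv2.morphologyEx(m,cv2.MORPH_CLOSE,np.ones((7,7)))
        c=max(cv2.findContours(m,0,2)[0],key=cv2.contourArea)
        p=ray(im,c[:,0]+[u-28,v-28],z)[:,:2]*1000
        r=cv2.minAreaRect(p.astype(np.float32)); print(n,th+off,r)
E
```

```text
sep 139.0 ((508.9723205566406, -287.078369140625), (44.701786041259766, 59.89862823486328), 65.66446685791016)
sep 159.0 ((508.7731018066406, -286.9985656738281), (42.0274772644043, 57.953834533691406), 65.14545440673828)
sep 179.0 ((508.462646484375, -286.8658142089844), (40.82218933105469, 55.83671569824219), 65.25373840332031)
plate 144.0 ((485.8156433105469, 283.2488098144531), (59.605247497558594, 43.567501068115234), 12.984926223754883)
plate 164.0 ((485.9073791503906, 282.752197265625), (57.02626037597656, 41.25205612182617), 12.704329490661621)
plate 184.0 ((485.7846374511719, 282.57696533203125), (56.38204574584961, 40.03118133544922), 12.029888153076172)
```

View pics/c1.png

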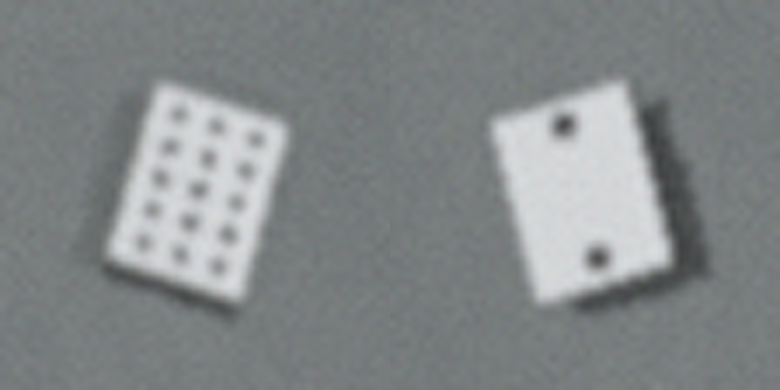

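View pics/c2.png

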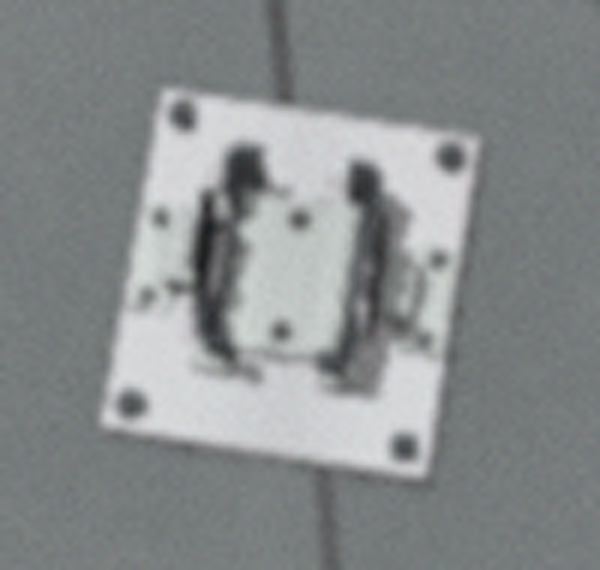

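The crop confirms it: left is the white 3x5-hole sheet (separator), right the steel plate with two marks. The dock shows at about (279,212) in the top view, with two marks of the lower plate visible. Next I measure the dock pose.

```bash
python3 - <<'E'
from h import *
im=np.load("top.npy",allow_pickle=True).item()
g=cv2.cvtColor(im["color"],cv2.COLOR_BGR2GRAY)
u,v,h=279,212,45
G=g[v-h:v+h,u-h:u+h]
for th in(140,160,180):
    m=((G>th)*255).astype(np.uint8); m=cv2.morphologyEx(m,cv2.MORPH_CLOSE,np.ones((9,9)))
    c=max(cv2.findContours(m,0,2)[0],key=cv2.contourArea)
    print(cv2.minAreaRect((ray(im,c[:,0]+[u-h,v-h],.010)[:,:2]*1000).astype(np.float32)))
# plate holes, dock holes from crop pixels (6x, origin 230,165)
f=lambda p:np.array(p)/6+[230-.42,165-.42]
print(ray(im,f([(300,220),(281,332)]),.020)*1000)
print(ray(im,f([(183,117),(452,158),(131,404),(404,447)]),.010)*1000)
print(ray(im,f([(183,117),(452,158),(131,404),(404,447)]),.010).mean(0)*1000)
E
```

```text
((580.7778930664062, 6.161201477050781), (120.91094207763672, 131.47694396972656), 75.14402770996094)
((580.5681762695312, 5.828407287597656), (118.21731567382812, 128.53671264648438), 75.202880859375)
((580.574462890625, 5.9262542724609375), (117.23809814453125, 127.13436126708984), 75.19807434082031)
[[599.83591417   0.72875551  20.        ]
 [559.21881783  11.49864799  20.        ]]
[[645.78915316  39.85251423  10.        ]
 [620.24046632 -57.21215003  10.        ]
 [540.34004258  67.8678745   10.        ]
 [514.92386207 -28.43813858  10.        ]]
[580.32338103   5.51752503  10.        ]
```

```bash
cat >> h.py <<'E'
def plan(p,yaw,tilt=None):
    """print tool-frame row (cm, 5deg units) to reach TCP p with tool y along +-yaw deg, pointing down"""
    o=ctrl.get_obs(); R0=R.from_rotvec(o["tool_rot"]); 
    print("t",round(o["t"],2),"pos",o["tool_pos"].round(4),"q",o["q"].round(2),"open",round(o["opening"],4),"F",o["contact_force"].round(1))
    for k in(0,180):
        a=np.radians(yaw+k); y=np.array([np.cos(a),np.sin(a),0]); z=np.array([0,0,-1.]); x=np.cross(y,z)
        R1=R.from_matrix(np.c_[x,y,z]); d=R0.inv().apply(np.array(p)-o["tool_pos"])*100
        r=np.degrees((R0.inv()*R1).as_rotvec())/5
        print(k,d.round(2),r.round(2))
E
python3 - <<'E'
from h import *
o=ctrl.get_obs();print(R.from_rotvec(o["tool_rot"]).as_matrix().round(3))
plan((.56,.02,.25),165.2); plan((.56,.02,.25),75.2)
im=ctrl.get_image("wrist");cv2.imwrite("pics/w0.png",im["color"])
Rm=cv2.Rodrigues(np.array(im["rvec"]))[0];C=-Rm.T@im["tvec"]
print(im["mtx"],C,Rm, R.from_rotvec(o["tool_rot"]).inv().apply(C-o["tool_pos"]))
E
```

```text
[[-0.966  0.257 -0.001]
 [ 0.257  0.966 -0.001]
 [ 0.    -0.002 -1.   ]]
t 0.15 pos [0.1604 0.6036 0.2304] q [ 1.19  0.05  1.61  0.    1.48 -0.12] open 0.0854 F [-0.1  0.2 -0.2]
0 [-53.61 -46.14  -1.9 ] [-1.000e-02 -2.000e-02 -1.802e+01]
180 [-53.61 -46.14  -1.9 ] [-2.000e-02  1.000e-02  1.798e+01]
t 0.15 pos [0.1604 0.6036 0.2304] q [ 1.19  0.05  1.61  0.    1.48 -0.12] open 0.0854 F [-0.1  0.2 -0.2]
0 [-53.61 -46.14  -1.9 ] [-0.02 -0.   -0.02]
180 [-53.61 -46.14  -1.9 ] [-0.000e+00  3.000e-02  3.598e+01]
[[302.25300138   0.         282.32129488]
 [  0.         302.25300138 212.69314964]
 [  0.           0.           1.        ]] [0.08995428 0.62199179 0.37296006] [[ 0.25724755  0.96634485 -0.00115067]
 [ 0.92549909 -0.24603124  0.28795843]
 [ 0.27798405 -0.07514155 -0.95764222]] [ 0.07280931 -0.00050466 -0.14258164]
```

View pics/w0.png

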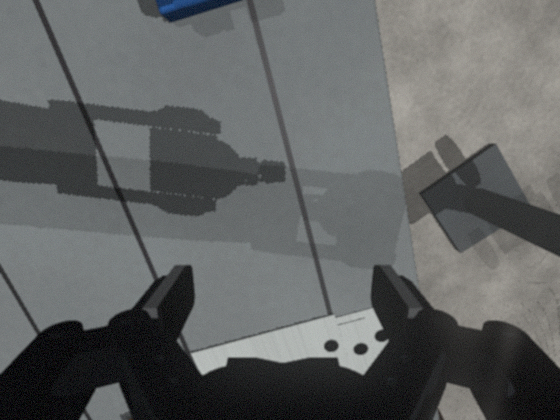

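Emit:
apply_moves([
  [-5, -4, -0.2, 0, 0, 1.5],
  [-10, -8, -0.5, 0, 0, 3],
  [-15, -12, -1, 0, 0, 4.5],
  [-20, -16, -1, 0, 0, 6],
  [-25, -21, -1, 0, 0, 8],
  [-30, -25, -1.5, 0, 0, 10],
  [-35, -30, -1.5, 0, 0, 12],
  [-40, -34, -2, 0, 0, 14],
  [-45, -38, -2, 0, 0, 16],
  [-49, -42, -2, 0, 0, 17],
  [-52, -45, -2, 0, 0, 18],
  [-53.6, -46.1, -2, 0, 0, 18],
  [-53.6, -46.1, -2, 0, 0, 18],
  [-53.6, -46.1, -2, 0, 0, 18],
  [-53.6, -46.1, -2, 0, 0, 18],
  [-53.6, -46.1, -2, 0, 0, 18],
])

```text
t: 1.8
tool_pos: [0.5602, 0.0193, 0.2505]
tool_rot: [-2.493, -1.911, 0.003]
contact_force: [-0.2, -0.1, -0.1]
opening: 0.0852
```

```bash
python3 - <<'E'
from h import *
plan((.508,-.287,.20),-24.8)
im=ctrl.get_image("wrist");cv2.imwrite("pics/w1.png",im["color"]);np.save("w1.npy",im,allow_pickle=True)
print(proj(im,[(.5806,.006,.01),(.5806,.006,.02)]))
E
```

```text
t 1.8 pos [0.5602 0.0193 0.2505] q [-0.1  -0.11  1.74 -0.    1.51  0.16] open 0.0852 F [-0.2 -0.1 -0.1]
0 [-30.93   2.91   5.09] [-0.02  0.01  1.95]
180 [-30.93   2.91   5.09] [-2.000e-02 -2.000e-02 -3.405e+01]
[[300.15716197 186.69715451]
 [300.5886967  188.34356954]]
```

View pics/w1.png

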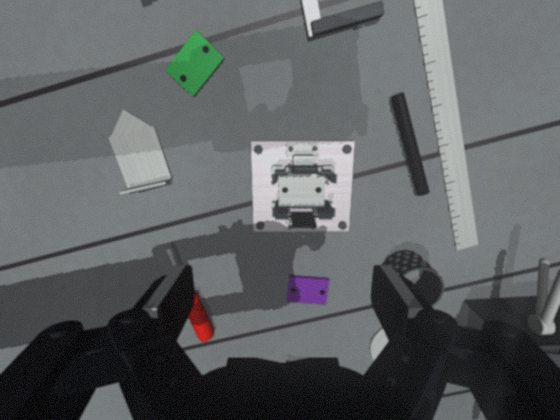

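```bash
python3 - <<'E'
from h import *
im=np.load("w1.npy",allow_pickle=True).item()
g=cv2.cvtColor(im["color"],cv2.COLOR_BGR2GRAY)
x0,y0,x1,y1=235,125,370,245
G=g[y0:y1,x0:x1]
for th in(150,165,180):
    m=((G>th)*255).astype(np.uint8); m=cv2.morphologyEx(m,cv2.MORPH_CLOSE,np.ones((11,11)))
    c=max(cv2.findContours(m,0,2)[0],key=cv2.contourArea)
    print(cv2.minAreaRect((ray(im,c[:,0]+[x0,y0],.010)[:,:2]*1000).astype(np.float32)))
print(ray(im,[(285,190),(318,190)],.02)*1000)
a=cv2.resize(G,None,fx=5.5,fy=5,interpolation=cv2.INTER_CUBIC)
cv2.imwrite("pics/c3.png",cv2.resize(im["color"][y0:y1,x0:x1],None,fx=5,fy=5,interpolation=cv2.INTER_CUBIC))
E
```

```text
((581.8626098632812, 3.9366531372070312), (118.27897644042969, 129.010009765625), 74.94949340820312)
((582.0404663085938, 4.5249786376953125), (116.84798431396484, 128.312255859375), 75.05702209472656)
((582.14892578125, 4.716407775878906), (114.21392822265625, 126.84236145019531), 74.94988250732422)
[[561.10408593   9.029917    20.        ]
 [601.27514768  -1.75675637  20.        ]]
```

View pics/c3.png

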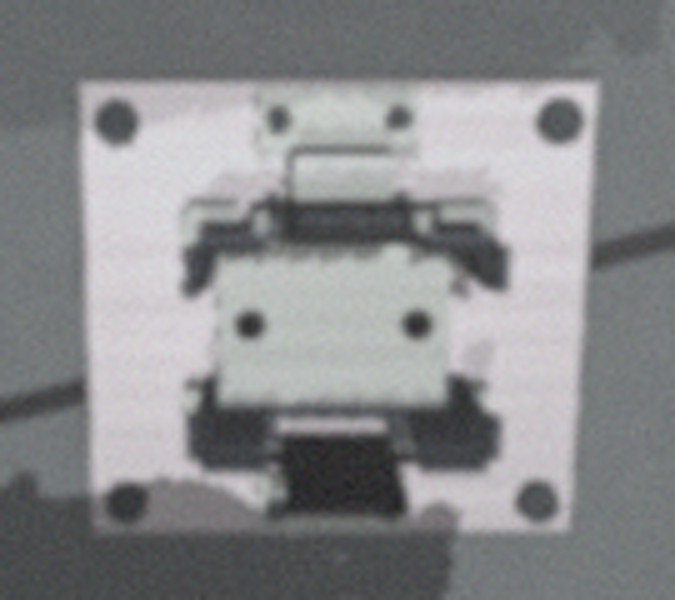

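Wrist view: dock at about (303,187), green plate (196,63) and purple plate (308,290). The dock centre is within 2 mm of the top-camera value. Now over the separator.

Emit:
apply_moves([
  [-4, 0.4, 0, 0, 0, 0.3],
  [-8, 0.8, 0.5, 0, 0, 0.6],
  [-12, 1.2, 1, 0, 0, 0.9],
  [-16, 1.6, 2, 0, 0, 1.2],
  [-20, 2, 3, 0, 0, 1.5],
  [-24, 2.4, 4, 0, 0, 1.8],
  [-27, 2.7, 4.6, 0, 0, 1.9],
  [-29, 2.8, 5, 0, 0, 1.95],
  [-30.5, 2.9, 5.1, 0, 0, 1.95],
  [-30.9, 2.9, 5.1, 0, 0, 1.95],
  [-30.9, 2.9, 5.1, 0, 0, 1.95],
  [-30.9, 2.9, 5.1, 0, 0, 1.95],
  [-30.9, 2.9, 5.1, 0, 0, 1.95],
])

```text
t: 3.15
tool_pos: [0.5084, -0.2845, 0.2002]
tool_rot: [-2.644, -1.697, 0.002]
contact_force: [0.5, 0.2, -0.6]
opening: 0.0848
```

```bash
python3 - <<'E'
from h import *
plan((.508,-.287,.06),-24.8)
im=ctrl.get_image("wrist");cv2.imwrite("pics/w2.png",im["color"]);np.save("w2.npy",im,allow_pickle=True)
u,v=proj(im,[(.5085,-.287,.025)])[0].astype(int);print(u,v)
g=cv2.cvtColor(im["color"],cv2.COLOR_BGR2GRAY);h=45
G=g[v-h:v+h,u-h:u+h]
for th in(150,170,190):
    m=((G>th)*255).astype(np.uint8); m=cv2.morphologyEx(m,cv2.MORPH_CLOSE,np.ones((9,9)))
    c=max(cv2.findContours(m,0,2)[0],key=cv2.contourArea)
    print(cv2.minAreaRect((ray(im,c[:,0]+[u-h,v-h],.025)[:,:2]*1000).astype(np.float32)))
E
```

```text
t 3.15 pos [ 0.5084 -0.2845  0.2002] q [-0.64 -0.03  1.74 -0.    1.42 -0.21] open 0.0848 F [ 0.5  0.2 -0.6]
0 [-0.23  0.08 14.02] [-0.01  0.01  0.04]
180 [-0.23  0.08 14.02] [-2.000e-02 -2.000e-02 -3.596e+01]
282 194
((509.5985107421875, -289.7845764160156), (42.19636154174805, 59.0663948059082), 65.39419555664062)
((509.9170837402344, -289.2908935546875), (41.04501724243164, 57.6539306640625), 65.40628814697266)
((509.9132385253906, -289.29168701171875), (41.03804397583008, 57.032718658447266), 65.39417266845703)
```

View pics/w2.png

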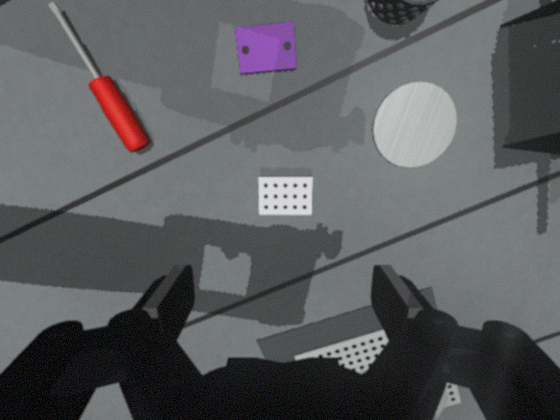

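Emit:
apply_moves([
  [-0.35, 0.28, 2, 0, 0, 0.04],
  [-0.35, 0.28, 5, 0, 0, 0.04],
  [-0.35, 0.28, 8, 0, 0, 0.04],
  [-0.35, 0.28, 11, 0, 0, 0.04],
  [-0.35, 0.28, 13, 0, 0, 0.04],
  [-0.35, 0.28, 14, 0, 0, 0.04],
  [-0.35, 0.28, 14, 0, 0, 0.04],
  [-0.35, 0.28, 14, 0, 0, 0.04],
  [-0.35, 0.28, 14, 0, 0, 0.04],
])

```text
t: 4.1
tool_pos: [0.5104, -0.2898, 0.062]
tool_rot: [2.644, 1.691, -0.0]
contact_force: [0.1, -0.1, 0.4]
opening: 0.0854
```

```bash
python3 - <<'E'
from h import *
plan((.5096,-.2888,.01),-24.6)
im=ctrl.get_image("wrist");cv2.imwrite("pics/w3.png",im["color"]);np.save("w3.npy",im,allow_pickle=True)
g=cv2.cvtColor(im["color"],cv2.COLOR_BGR2GRAY)
o=ctrl.get_obs()
x0,y0,x1,y1=200,180,366,345
G=g[y0:y1,x0:x1]
for th in(150,175):
    m=((G>th)*255).astype(np.uint8); m=cv2.morphologyEx(m,cv2.MORPH_CLOSE,np.ones((11,11)))
    c=max(cv2.findContours(m,0,2)[0],key=cv2.contourArea)
    print(cv2.minAreaRect((ray(im,c[:,0]+[x0,y0],.025)[:,:2]*1000).astype(np.float32)))
E
```

```text
t 4.1 pos [ 0.5104 -0.2898  0.062 ] q [-0.64  0.13  1.83 -0.    1.18 -0.21] open 0.0854 F [ 0.1 -0.1  0.4]
0 [ 0.06 -0.13  5.2 ] [ 0.03  0.02 -0.04]
180 [ 0.06 -0.13  5.2 ] [ 3.000e-02 -4.000e-02  3.596e+01]
((510.1401672363281, -288.6843566894531), (39.72383117675781, 58.49428939819336), 65.15326690673828)
((511.5892333984375, -285.7838134765625), (33.24197769165039, 57.599403381347656), 65.15328216552734)
```

View pics/w3.png

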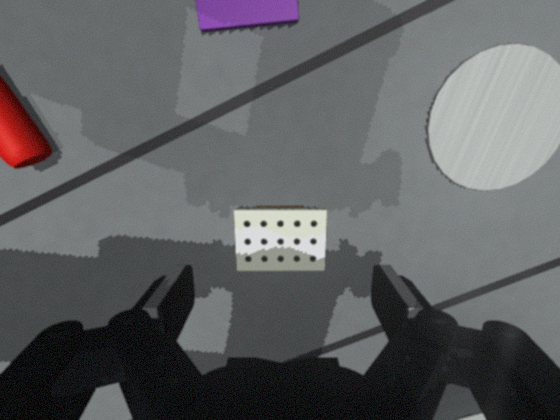

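Emit:
apply_moves([
  [0, 0, 1, 0, 0, 0],
  [0, 0, 2, 0, 0, 0],
  [0, 0, 3, 0, 0, 0],
  [0, 0, 4, 0, 0, 0],
  [0, 0, 4.7, 0, 0, 0],
  [0, 0, 5.1, 0, 0, 0],
  [0, 0, 5.1, 0, 0, 0],
  [0, 0, 5.1, 0, 0, 0],
])

```text
t: 4.95
tool_pos: [0.5106, -0.2901, 0.0111]
tool_rot: [2.644, 1.691, -0.0]
contact_force: [-0.2, 0.5, -0.3]
opening: 0.0854
```

Emit:
apply_moves([
  [0, 0, 0, 0, 0, 0],
  [0, 0, 0, 0, 0, 0],
  [0, 0, 0, 0, 0, 0],
  [0, 0, 0, 0, 0, 0],
  [0, 0, 0, 0, 0, 0],
  [0, 0, 0, 0, 0, 0],
  [0, 0, 0, 0, 0, 0],
  [0, 0, 0, 0, 0, 0],
], grip=0.6, squeeze=25)

```text
t: 5.75
tool_pos: [0.5111, -0.2904, 0.0119]
tool_rot: [2.643, 1.69, 0.0]
contact_force: [-0.3, -0.2, 5.8]
opening: 0.0573
```

```bash
python3 - <<'E'
from h import *
plan((.56,.02,.2),-14.8)
im=ctrl.get_image("wrist");cv2.imwrite("pics/w4.png",im["color"])
E
```

```text
t 5.75 pos [ 0.5111 -0.2904  0.0119] q [-0.64  0.2   1.85 -0.    1.09 -0.21] open 0.0573 F [-0.3 -0.2  5.8]
0 [ 30.19  -8.52 -18.9 ] [ 0.04  0.03 -2.  ]
180 [ 30.19  -8.52 -18.9 ] [ 0.04 -0.06 34.  ]
```

View pics/w4.png

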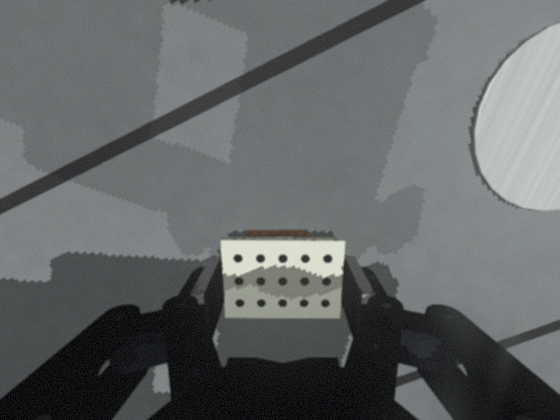

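Separator gripped (opening 57.3 mm), its edges at x≈220 to 345 px between the pads. Now I lift it.

Emit:
apply_moves([
  [0, 0, -0.5, 0, 0, 0],
  [0, 0, -1.5, 0, 0, 0],
  [0, 0, -3, 0, 0, 0],
  [0, 0, -5, 0, 0, 0],
  [0, 0, -8, 0, 0, 0],
  [0, 0, -11, 0, 0, 0],
  [0, 0, -13, 0, 0, 0],
  [0, 0, -14, 0, 0, 0],
  [0, 0, -14, 0, 0, 0],
  [0, 0, -14, 0, 0, 0],
])

```text
t: 6.8
tool_pos: [0.5103, -0.2896, 0.1512]
tool_rot: [2.644, 1.691, -0.0]
contact_force: [-0.2, -0.0, 0.5]
opening: 0.057
```

```bash
python3 - <<'E'
from h import *
plan((.5815,.005,.15),-14.9)
im=ctrl.get_image("wrist");cv2.imwrite("pics/w5.png",im["color"]);np.save("w5.npy",im,allow_pickle=True)
E
```

```text
t 6.8 pos [ 0.5103 -0.2896  0.1512] q [-0.64  0.02  1.78 -0.    1.34 -0.21] open 0.057 F [-0.2 -0.   0.5]
0 [29.73 -5.9   0.05] [ 0.03  0.02 -1.98]
180 [29.73 -5.9   0.05] [ 3.000e-02 -4.000e-02  3.402e+01]
```

View pics/w5.png

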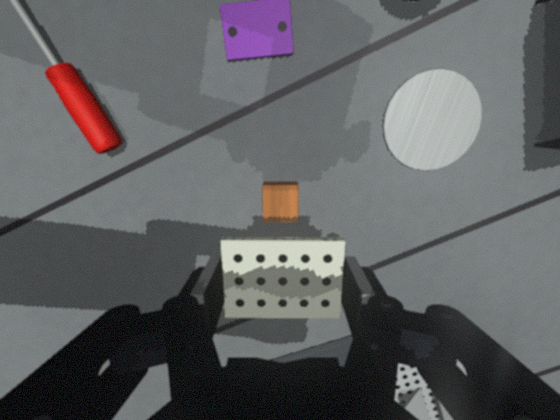

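Separator held level; its middle hole sits at (283,281). Now over the dock.

Emit:
apply_moves([
  [1.5, -0.3, 0, 0, 0, -0.1],
  [4, -0.8, 0, 0, 0, -0.3],
  [8, -1.6, 0, 0, 0, -0.6],
  [12, -2.4, 0, 0, 0, -0.9],
  [16, -3.2, 0, 0, 0, -1.2],
  [20, -4, 0, 0, 0, -1.5],
  [24, -4.8, 0, 0, 0, -1.8],
  [27, -5.4, 0, 0, 0, -1.98],
  [29, -5.8, 0, 0.03, 0.02, -1.98],
  [29.7, -5.9, 0, 0.03, 0.02, -1.98],
  [29.7, -5.9, 0, 0.03, 0.02, -1.98],
  [29.7, -5.9, 0, 0.03, 0.02, -1.98],
  [29.7, -5.9, 0, 0.03, 0.02, -1.98],
])

```text
t: 8.15
tool_pos: [0.5807, 0.004, 0.1496]
tool_rot: [-2.491, -1.912, 0.002]
contact_force: [1.0, -0.1, 0.5]
opening: 0.0572
```

```bash
python3 - <<'E'
from h import *
plan((.5815,.005,.15),-14.9)
im=ctrl.get_image("wrist");cv2.imwrite("pics/w6.png",im["color"]);np.save("w6.npy",im,allow_pickle=True)
im=np.load("w5.npy",allow_pickle=True).item()
p=ray(im,[(239,281),(261,282),(283,281),(305,283),(326,282),(282,258),(283,303)],.1512+.0131)
print(R.from_rotvec([2.644,1.691,0]).inv().apply(p-[.5103,-.2896,.1512]).round(4))
E
```

```text
t 8.15 pos [0.5807 0.004  0.1496] q [-0.12  0.01  1.79  0.    1.34  0.14] open 0.0572 F [ 1.  -0.1  0.5]
0 [ 0.11  0.05 -0.04] [-0.02  0.   -0.02]
180 [ 0.11  0.05 -0.04] [ 0.    0.04 35.98]
[[-0.     -0.0201 -0.0132]
 [-0.0006 -0.0095 -0.0131]
 [-0.0001  0.0011 -0.0131]
 [-0.0012  0.0116 -0.0131]
 [-0.0006  0.0217 -0.013 ]
 [ 0.012   0.0006 -0.0131]
 [-0.0122  0.0011 -0.0131]]
```

View pics/w6.png

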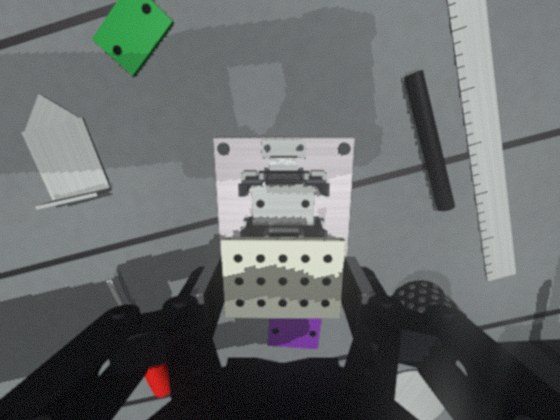

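```bash
python3 - <<'E'
from h import *
im=np.load("w1.npy",allow_pickle=True).item()
p=ray(im,np.array([(116,122),(560,120),(127,503),(537,503)])/5+[235-.4,125-.4],.01)
print(p.round(4),p.mean(0)); d=p[1]-p[0]; print(np.degrees(np.arctan2(d[1],d[0]))); d=p[3]-p[2]; print(np.degrees(np.arctan2(d[1],d[0])))
im=np.load("w6.npy",allow_pickle=True).item()
p=ray(im,[(223,149),(344,149)],.01); print("dockholes",p.mean(0),p)
d=p[1]-p[0];a=np.arctan2(d[1],d[0]);print(np.degrees(a))
m=p.mean(0)[:2]; n=np.array([np.sin(a),-np.cos(a)]); print(m+n*.05, m+n*.049)
p=ray(im,[(260,204),(305,204)],.02); print("plateholes",p.mean(0)); d=p[1]-p[0];print(np.degrees(np.arctan2(d[1],d[0])))
cv2.imwrite("pics/c6.png",cv2.resize(im["color"][125:325,200:365],None,fx=3,fy=3,interpolation=cv2.INTER_CUBIC))
E
```

```text
[[ 0.5413  0.066   0.01  ]
 [ 0.6481  0.0378  0.01  ]
 [ 0.5158 -0.031   0.01  ]
 [ 0.622  -0.0595  0.01  ]] [0.58179831 0.00332543 0.01      ]
-14.79394588073741
-15.01477749870197
dockholes [0.59467972 0.05111023 0.01      ] [[0.54109434 0.06545378 0.01      ]
 [0.6482651  0.03676669 0.01      ]]
-14.98542087947131
[0.58175106 0.00281065] [0.58200963 0.00377664]
plateholes [0.58103372 0.00350543 0.02      ]
-14.95621789252718
```

View pics/c6.png

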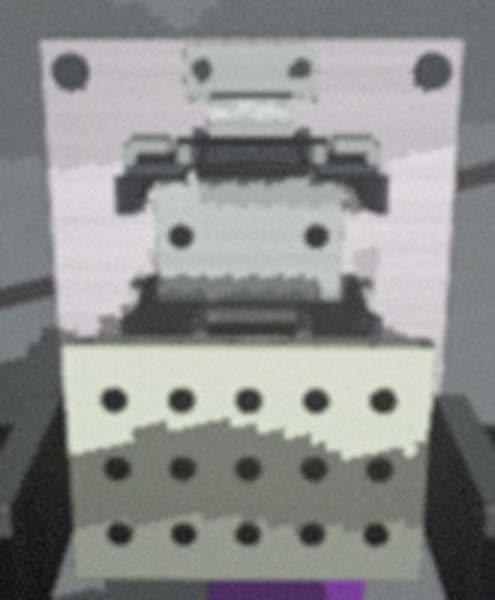

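Emit:
apply_moves([
  [0, 0, 1, 0, 0, 0],
  [0, 0, 2.5, 0, 0, 0],
  [0, 0, 4, 0, 0, 0],
  [0, 0, 5.2, 0, 0, 0],
  [0, 0, 6, 0, 0, 0],
  [0, 0, 6.3, 0, 0, 0],
  [0, 0, 6.3, 0, 0, 0],
  [0, 0, 6.3, 0, 0, 0],
])

```text
t: 9.0
tool_pos: [0.5812, 0.004, 0.0873]
tool_rot: [-2.492, -1.912, 0.0]
contact_force: [-0.2, -0.7, -1.3]
opening: 0.0571
```

```bash
python3 - <<'E'
from h import *
plan((.5808,.0041,.0125),-14.9)
im=ctrl.get_image("wrist");cv2.imwrite("pics/w7.png",im["color"]);np.save("w7.npy",im,allow_pickle=True)
im=ctrl.get_image("scene");cv2.imwrite("pics/s7.png",cv2.resize(im["color"][190:280,225:345],None,fx=6,fy=6,interpolation=cv2.INTER_CUBIC))
E
```

```text
t 9.0 pos [0.5812 0.004  0.0873] q [-0.12  0.08  1.83  0.    1.23  0.14] open 0.0571 F [-0.2 -0.7 -1.3]
0 [-0.01 -0.04  7.48] [-0.01 -0.   -0.02]
180 [-0.01 -0.04  7.48] [-0.000e+00  1.000e-02  3.598e+01]
```

View pics/w7.png

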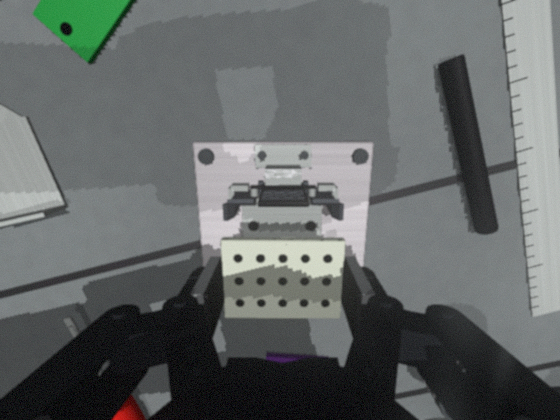

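View pics/s7.png

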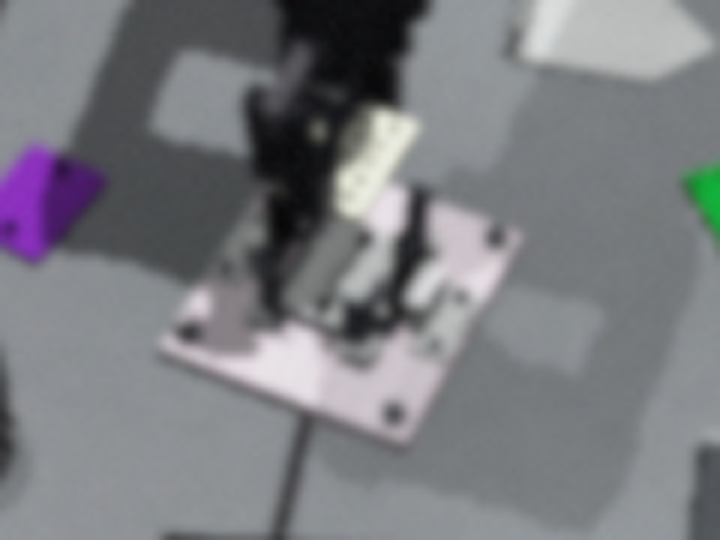

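```bash
python3 - <<'E'
from h import *
im=np.load("w7.npy",allow_pickle=True).item()
o=ctrl.get_obs();T=R.from_rotvec(o["tool_rot"])
f=lambda uv,z:T.inv().apply(ray(im,uv,z)-o["tool_pos"])*1000
print("dockholes",f([(206,157),(360,156)],.01)); print("plateholes",f([(254,226),(311,226)],.02))
print("sep",f([(239,281),(283,281),(326,282),(282,258),(283,303)],.0873+.0131))
# predicted cassette mouth rows
im1=np.load("w1.npy",allow_pickle=True).item()
E
```

```text
dockholes [[ 48.68027863 -54.55351177  77.66951643]
 [ 49.37102391  56.27089228  77.64529325]]
plateholes [[ -0.41029041 -20.40982382  67.64575981]
 [ -0.40344173  21.49051396  67.6365175 ]]
sep [[ -0.23652118 -20.29689986 -12.75421403]
 [ -0.22638565   0.83807099 -12.75887374]
 [ -0.75501804  21.50517838 -12.76360826]
 [ 11.85282276   0.36575568 -12.75477779]
 [-12.34936463   0.84168757 -12.76288073]]
```

Alignment agrees to within 1 mm: held sheet at x≈283 px, dock holes' midpoint at x≈283. Lowering.

Emit:
apply_moves([
  [-0.03, 0, 1, 0, 0, 0],
  [-0.03, 0, 2, 0, 0, 0],
  [-0.03, 0, 3, 0, 0, 0],
  [-0.03, 0, 3.8, 0, 0, 0],
  [-0.03, 0, 4.4, 0, 0, 0],
  [-0.03, 0, 5, 0, 0, 0],
  [-0.03, 0, 5.5, 0, 0, 0],
  [-0.03, 0, 6, 0, 0, 0],
  [-0.03, 0, 6.4, 0, 0, 0],
  [-0.03, 0, 6.7, 0, 0, 0],
  [-0.03, 0, 7, 0, 0, 0],
  [-0.03, 0, 7.2, 0, 0, 0],
  [-0.03, 0, 7.2, 0, 0, 0],
  [-0.03, 0, 7.2, 0, 0, 0],
])

```text
t: 10.5
tool_pos: [0.5814, 0.0037, 0.0158]
tool_rot: [-2.492, -1.913, -0.001]
contact_force: [0.3, -0.3, 0.1]
opening: 0.0572
```

```bash
python3 - <<'E'
from h import *
plan((.5808,.0041,.0119),-14.9)
im=ctrl.get_image("wrist");cv2.imwrite("pics/w8.png",im["color"])
E
```

```text
t 10.5 pos [0.5814 0.0037 0.0158] q [-0.12  0.18  1.86  0.    1.1   0.14] open 0.0572 F [ 0.3 -0.3  0.1]
0 [ 0.02 -0.07  0.39] [ 0.   -0.   -0.02]
180 [ 0.02 -0.07  0.39] [-1.000e-02 -0.000e+00  3.598e+01]
```

View pics/w8.png

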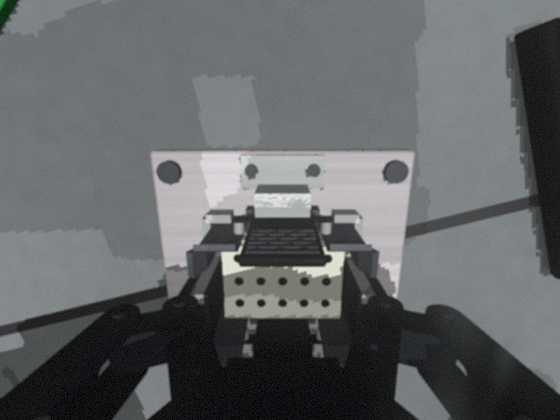

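Sheet is inside the cassette, between the posts, with no contact force. I lower it the last few mm.

Emit:
apply_moves([
  [0, 0, 0.1, 0, 0, 0],
  [0, 0, 0.2, 0, 0, 0],
  [0, 0, 0.3, 0, 0, 0],
  [0, 0, 0.35, 0, 0, 0],
  [0, 0, 0.38, 0, 0, 0],
  [0, 0, 0.38, 0, 0, 0],
])

```text
t: 11.15
tool_pos: [0.5817, 0.0037, 0.015]
tool_rot: [-2.491, -1.913, 0.001]
contact_force: [-8.8, 0.2, 18.0]
opening: 0.0568
```

```bash
python3 - <<'E'
from h import *
plan((.5808,.0041,.0119),-14.9)
im=ctrl.get_image("wrist");cv2.imwrite("pics/w9.png",cv2.resize(im["color"][140:380,130:440],None,fx=2.5,fy=2.5,interpolation=cv2.INTER_CUBIC))
E
```

```text
t 11.15 pos [0.5817 0.0037 0.015 ] q [-0.12  0.18  1.86  0.    1.1   0.14] open 0.0568 F [-8.8  0.2 18. ]
0 [ 0.01 -0.09  0.31] [-0.02 -0.   -0.01]
180 [ 0.01 -0.09  0.31] [-0.000e+00  2.000e-02  3.599e+01]
```

View pics/w9.png

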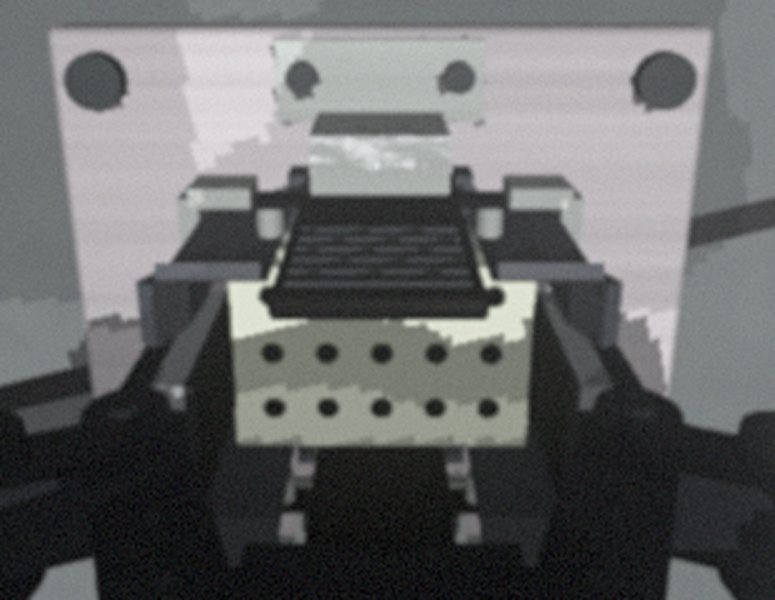

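The force of 18 N at TCP z≈15 mm comes from the fingertips meeting the ends of the lower plate, which has the same length as the sheet. They hang about 3 mm below the sheet. Rather than drop it, I'll put the sheet back on its block and re-grip it at the very fingertips.

Emit:
apply_moves([
  [0, 0, -0.5, 0, 0, 0],
  [0, 0, -1.5, 0, 0, 0],
  [0, 0, -3, 0, 0, 0],
  [0, 0, -5, 0, 0, 0],
  [0, 0, -8, 0, 0, 0],
  [0, 0, -10.5, 0, 0, 0],
  [0, 0, -12, 0, 0, 0],
  [0, 0, -12.5, 0, 0, 0],
  [0, 0, -12.5, 0, 0, 0],
])

```text
t: 12.1
tool_pos: [0.5821, 0.0037, 0.1406]
tool_rot: [-2.492, -1.913, -0.0]
contact_force: [-0.1, -0.2, -0.2]
opening: 0.0571
```

```bash
python3 - <<'E'
from h import *
plan((.5111,-.2904,.10),-24.6)
E
```

```text
t 12.1 pos [0.5821 0.0037 0.1406] q [-0.12  0.02  1.8   0.    1.32  0.14] open 0.0571 F [-0.1 -0.2 -0.2]
0 [-30.24   0.73   4.06] [-0.   -0.    1.93]
180 [-30.24   0.73   4.06] [  0.    -0.   -34.07]
```

Emit:
apply_moves([
  [-2, 0, 0, 0, 0, 0.2],
  [-6, 0.1, 0, 0, 0, 0.5],
  [-10, 0.2, 0, 0, 0, 0.8],
  [-14, 0.3, 0, 0, 0, 1.1],
  [-18, 0.4, 0.5, 0, 0, 1.4],
  [-22, 0.5, 1.5, 0, 0, 1.7],
  [-26, 0.6, 2.5, 0, 0, 1.93],
  [-29, 0.7, 3.5, 0, 0, 1.93],
  [-30.2, 0.7, 4.1, 0, 0, 1.93],
  [-30.2, 0.7, 4.1, 0, 0, 1.93],
  [-30.2, 0.7, 4.1, 0, 0, 1.93],
  [-30.2, 0.7, 4.1, 0, 0, 1.93],
])

```text
t: 13.3
tool_pos: [0.5114, -0.2887, 0.0997]
tool_rot: [-2.642, -1.699, -0.0]
contact_force: [0.6, 0.4, -0.9]
opening: 0.0574
```

```bash
python3 - <<'E'
from h import *
plan((.5111,-.2904,.0122),-24.6)
im=ctrl.get_image("wrist");cv2.imwrite("pics/w10.png",im["color"])
E
```

```text
t 13.3 pos [ 0.5114 -0.2887  0.0997] q [-0.64  0.08  1.81  0.    1.25 -0.21] open 0.0574 F [ 0.6  0.4 -0.9]
0 [-0.17  0.04  8.75] [-0.   -0.    0.02]
180 [-0.17  0.04  8.75] [ 1.000e-02 -0.000e+00 -3.598e+01]
```

View pics/w10.png

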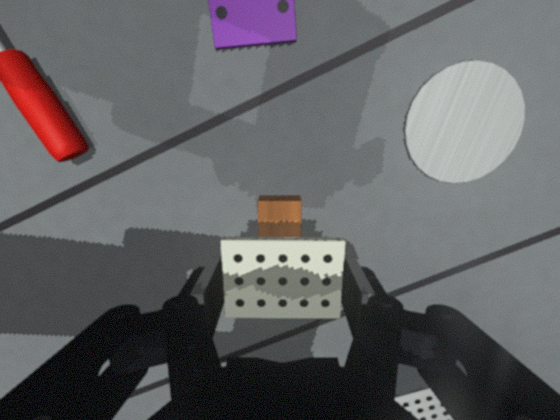

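Sheet still held as before, with the block at (280,215). I set it back down.

Emit:
apply_moves([
  [-0.15, 0, 1.5, 0, 0, 0],
  [-0.15, 0, 3, 0, 0, 0],
  [-0.15, 0, 4.5, 0, 0, 0],
  [-0.15, 0, 6, 0, 0, 0],
  [-0.15, 0, 7, 0, 0, 0],
  [-0.15, 0, 7.8, 0, 0, 0],
  [-0.15, 0, 8.2, 0, 0, 0],
  [-0.15, 0, 8.5, 0, 0, 0],
  [-0.15, 0, 8.65, 0, 0, 0],
  [-0.15, 0, 8.75, 0, 0, 0],
  [-0.15, 0, 8.75, 0, 0, 0],
])

```text
t: 14.45
tool_pos: [0.5112, -0.2903, 0.0128]
tool_rot: [2.642, 1.699, 0.001]
contact_force: [-0.1, 0.1, -0.7]
opening: 0.0569
```

Emit:
apply_moves([
  [0, 0, 0.05, 0, 0, 0],
  [0, 0, 0.08, 0, 0, 0],
  [0, 0, 0.08, 0, 0, 0],
])

```text
t: 14.75
tool_pos: [0.5113, -0.2903, 0.0122]
tool_rot: [2.642, 1.699, 0.001]
contact_force: [-0.0, -0.4, -0.7]
opening: 0.0571
```

Emit:
apply_moves([
  [0, 0, 0, 0, 0, 0],
  [0, 0, 0, 0, 0, 0],
  [0, 0, 0, 0, 0, 0],
  [0, 0, 0, 0, 0, 0],
], grip=0.15)

```text
t: 15.15
tool_pos: [0.5113, -0.2903, 0.0122]
tool_rot: [2.642, 1.699, 0.001]
contact_force: [-0.1, 0.6, -0.5]
opening: 0.0724
```

```bash
python3 - <<'E'
from h import *
plan((.5111,-.2904,.0155),-24.6)
im=ctrl.get_image("wrist");cv2.imwrite("pics/w11.png",im["color"])
E
```

```text
t 15.15 pos [ 0.5113 -0.2903  0.0122] q [-0.64  0.2   1.85  0.    1.09 -0.22] open 0.0724 F [-0.1  0.6 -0.5]
0 [-0.01 -0.01 -0.33] [ 0.01 -0.    0.02]
180 [-0.01 -0.01 -0.33] [ 0.000e+00  2.000e-02 -3.598e+01]
```

View pics/w11.png

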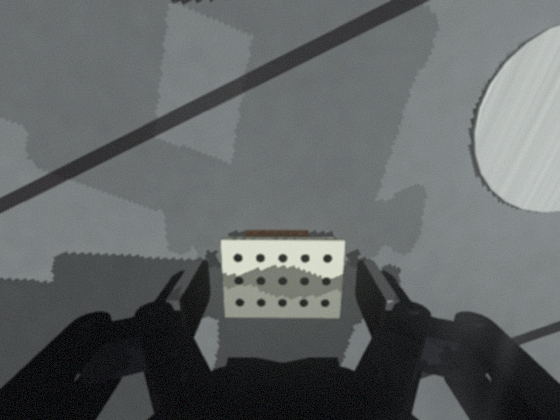

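Emit:
apply_moves([
  [0, 0, -0.2, 0, 0, 0],
  [0, 0, -0.36, 0, 0, 0],
  [0, 0, -0.36, 0, 0, 0],
  [0, 0, -0.36, 0, 0, 0],
])

```text
t: 15.6
tool_pos: [0.5113, -0.2904, 0.016]
tool_rot: [2.641, 1.699, 0.001]
contact_force: [0.2, 0.0, 0.1]
opening: 0.073
```

Emit:
apply_moves([
  [0, 0, 0, 0, 0, 0],
  [0, 0, 0, 0, 0, 0],
  [0, 0, 0, 0, 0, 0],
  [0, 0, 0, 0, 0, 0],
  [0, 0, 0, 0, 0, 0],
  [0, 0, 0, 0, 0, 0],
], grip=0.6)

```text
t: 16.2
tool_pos: [0.5116, -0.2905, 0.0162]
tool_rot: [2.641, 1.698, 0.002]
contact_force: [0.2, 1.0, 2.0]
opening: 0.0568
```

Emit:
apply_moves([
  [0, 0, -0.5, 0, 0, 0],
  [0, 0, -1.5, 0, 0, 0],
  [0, 0, -3, 0, 0, 0],
  [0, 0, -5, 0, 0, 0],
  [0, 0, -8, 0, 0, 0],
  [0, 0, -10, 0, 0, 0],
  [0, 0, -11, 0, 0, 0],
  [0, 0, -11, 0, 0, 0],
])

```text
t: 17.0
tool_pos: [0.5125, -0.2913, 0.129]
tool_rot: [2.637, 1.696, 0.004]
contact_force: [1.2, -0.7, -0.2]
opening: 0.0567
```

```bash
python3 - <<'E'
from h import *
plan((.5810,.0038,.11),-14.9)
im=ctrl.get_image("wrist");cv2.imwrite("pics/w12.png",im["color"])
E
```

```text
t 17.0 pos [ 0.5125 -0.2913  0.129 ] q [-0.64  0.05  1.79  0.    1.29 -0.22] open 0.0567 F [ 1.2 -0.7 -0.2]
0 [29.69 -6.02  1.83] [ 0.07  0.02 -1.92]
180 [29.69 -6.02  1.83] [ 3.000e-02 -1.100e-01  3.408e+01]
```

View pics/w12.png

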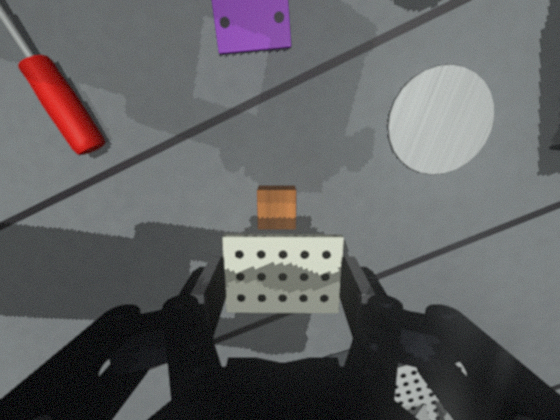

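Held again at the tips, middle hole at (283,277). Back to the dock.

Emit:
apply_moves([
  [1.5, -0.3, 0, 0, 0, -0.1],
  [4, -0.8, 0, 0, 0, -0.3],
  [8, -1.6, 0, 0, 0, -0.6],
  [12, -2.4, 0, 0, 0, -0.9],
  [16, -3.2, 0, 0, 0, -1.2],
  [20, -4, 0.3, 0, 0, -1.5],
  [24, -4.8, 0.8, 0, 0, -1.8],
  [27, -5.4, 1.2, 0, 0, -1.9],
  [29, -5.9, 1.6, 0.05, 0.02, -1.92],
  [29.6, -6, 1.8, 0.07, 0.02, -1.92],
  [29.6, -6, 1.8, 0.07, 0.02, -1.92],
  [29.6, -6, 1.8, 0.07, 0.02, -1.92],
  [29.6, -6, 1.8, 0.07, 0.02, -1.92],
])

```text
t: 18.35
tool_pos: [0.5798, 0.0026, 0.1087]
tool_rot: [-2.49, -1.911, 0.001]
contact_force: [-0.5, -0.8, -0.4]
opening: 0.0565
```

```bash
python3 - <<'E'
from h import *
plan((.5810,.0038,.0185),-14.9)
im=ctrl.get_image("wrist");cv2.imwrite("pics/w13.png",im["color"])
E
```

```text
t 18.35 pos [0.5798 0.0026 0.1087] q [-0.12  0.05  1.82  0.    1.27  0.14] open 0.0565 F [-0.5 -0.8 -0.4]
0 [0.14 0.11 9.02] [-0.03 -0.01 -0.02]
180 [0.14 0.11 9.02] [-2.000e-02  4.000e-02  3.598e+01]
```

View pics/w13.png

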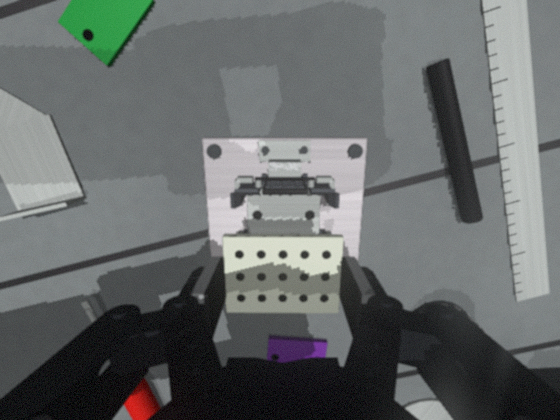

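Emit:
apply_moves([
  [0.14, 0.1, 1.2, -0.03, 0, 0],
  [0.14, 0.1, 2.4, -0.03, 0, 0],
  [0.14, 0.1, 3.6, -0.03, 0, 0],
  [0.14, 0.1, 4.8, -0.03, 0, 0],
  [0.14, 0.1, 5.8, -0.03, 0, 0],
  [0.14, 0.1, 6.6, -0.03, 0, 0],
  [0.14, 0.1, 7.3, -0.03, 0, 0],
  [0.14, 0.1, 7.9, -0.03, 0, 0],
  [0.14, 0.1, 8.4, -0.03, 0, 0],
  [0.14, 0.1, 8.8, -0.03, 0, 0],
  [0.14, 0.1, 8.9, -0.03, 0, 0],
  [0.14, 0.1, 8.9, -0.03, 0, 0],
])

```text
t: 19.6
tool_pos: [0.5811, 0.0038, 0.0199]
tool_rot: [-2.492, -1.912, -0.002]
contact_force: [-1.2, -0.4, 1.1]
opening: 0.0569
```

```bash
python3 - <<'E'
from h import *
plan((.5810,.0038,.0162),-14.9)
im=ctrl.get_image("wrist");cv2.imwrite("pics/w14.png",im["color"])
E
```

```text
t 19.6 pos [0.5811 0.0038 0.0199] q [-0.12  0.17  1.86  0.    1.11  0.14] open 0.0569 F [-1.2 -0.4  1.1]
0 [-0.   -0.01  0.37] [ 0.   -0.01 -0.02]
180 [-0.   -0.01  0.37] [-2.000e-02 -1.000e-02  3.598e+01]
```

View pics/w14.png

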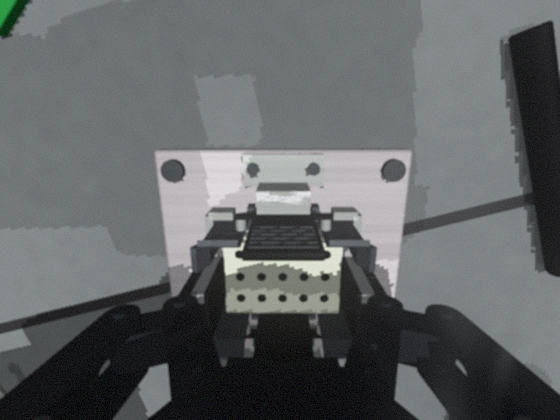

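Sheet inside the cassette and centred. I go down to contact.

Emit:
apply_moves([
  [0, 0, 0.1, 0, 0, 0],
  [0, 0, 0.2, 0, 0, 0],
  [0, 0, 0.28, 0, 0, 0],
  [0, 0, 0.34, 0, 0, 0],
  [0, 0, 0.37, 0, 0, 0],
  [0, 0, 0.37, 0, 0, 0],
])

```text
t: 20.25
tool_pos: [0.5812, 0.0037, 0.0164]
tool_rot: [-2.492, -1.913, -0.002]
contact_force: [-0.2, 0.7, -1.2]
opening: 0.057
```

Emit:
apply_moves([
  [0, 0, 0.03, 0, 0, 0],
  [0, 0, 0.06, 0, 0, 0],
  [0, 0, 0.08, 0, 0, 0],
  [0, 0, 0.08, 0, 0, 0],
])

```text
t: 20.65
tool_pos: [0.5813, 0.0038, 0.0162]
tool_rot: [-2.492, -1.913, -0.002]
contact_force: [-2.1, 0.6, 4.5]
opening: 0.0573
```

Contact at the expected height (4.5 N). Releasing.

Emit:
apply_moves([
  [0, 0, 0, 0, 0, 0],
  [0, 0, 0, 0, 0, 0],
  [0, 0, 0, 0, 0, 0],
  [0, 0, 0, 0, 0, 0],
  [0, 0, 0, 0, 0, 0],
], grip=0.15)

```text
t: 21.15
tool_pos: [0.5812, 0.0038, 0.016]
tool_rot: [-2.492, -1.912, -0.002]
contact_force: [0.4, 0.0, 0.5]
opening: 0.0727
```

Emit:
apply_moves([
  [0, 0, -0.5, 0, 0, 0],
  [0, 0, -1.5, 0, 0, 0],
  [0, 0, -3, 0, 0, 0],
  [0, 0, -6, 0, 0, 0],
  [0, 0, -10, 0, 0, 0],
  [0, 0, -14, 0, 0, 0],
  [0, 0, -16.5, 0, 0, 0],
  [0, 0, -17, 0, 0, 0],
  [0, 0, -17, 0, 0, 0],
])

```text
t: 22.05
tool_pos: [0.5818, 0.0035, 0.188]
tool_rot: [2.491, 1.911, 0.005]
contact_force: [-0.9, 0.2, 0.2]
opening: 0.0724
```

```bash
python3 - <<'E'
from h import *
plan((.486,.282,.18),12.5)
im=ctrl.get_image("wrist");cv2.imwrite("pics/w15.png",cv2.resize(im["color"][120:330,180:400],None,fx=2.8,fy=2.8,interpolation=cv2.INTER_CUBIC))
E
```

```text
t 22.05 pos [0.5818 0.0035 0.188 ] q [-0.12 -0.02  1.76  0.    1.4   0.14] open 0.0724 F [-0.9  0.2  0.2]
0 [ 24.42 -16.46   0.77] [ 0.05 -0.01 -5.5 ]
180 [ 24.42 -16.46   0.77] [-1.00e-02 -6.00e-02  3.05e+01]
```

View pics/w15.png

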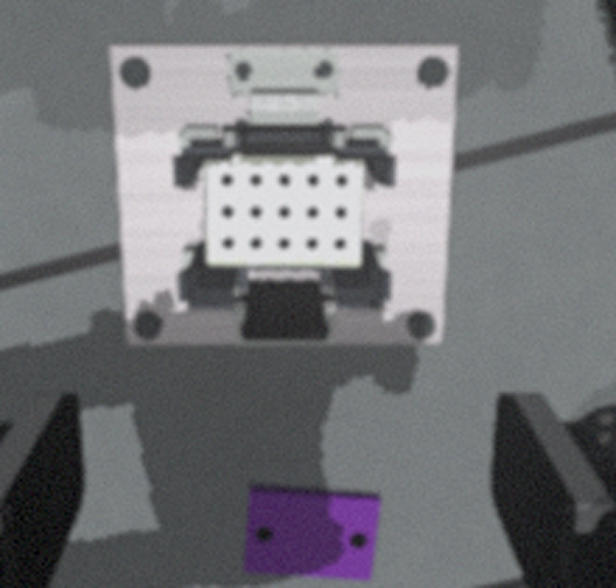

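Separator lies flat and square in the cassette, its centre at about (284,212) in the crop. Now the upper plate.

Emit:
apply_moves([
  [2, -1.4, 0, 0, 0, -0.5],
  [5, -3.4, 0, 0, 0, -1.2],
  [9, -6, 0, 0, 0, -2.1],
  [13, -8.8, 0, 0, 0, -3],
  [17, -11.5, 0, 0, 0, -3.9],
  [20, -13.5, 0.3, 0, 0, -4.6],
  [22.5, -15.2, 0.6, 0, 0, -5.2],
  [24, -16.2, 0.8, 0, 0, -5.5],
  [24.4, -16.5, 0.8, 0, 0, -5.5],
  [24.4, -16.5, 0.8, 0.05, 0, -5.5],
  [24.4, -16.5, 0.8, 0.05, 0, -5.5],
  [24.4, -16.5, 0.8, 0.05, 0, -5.5],
], grip=0)

```text
t: 23.3
tool_pos: [0.4849, 0.281, 0.1778]
tool_rot: [-1.966, -2.446, 0.003]
contact_force: [0.8, 0.3, 0.1]
opening: 0.0857
```

```bash
python3 - <<'E'
from h import *
plan((.486,.282,.06),12.5)
im=ctrl.get_image("wrist");cv2.imwrite("pics/w16.png",im["color"]);np.save("w16.npy",im,allow_pickle=True)
u,v=proj(im,[(.486,.2815,.026)])[0].astype(int);print(u,v)
g=cv2.cvtColor(im["color"],cv2.COLOR_BGR2GRAY);h=45
G=g[v-h:v+h,u-h:u+h]
for th in(140,160,180):
    m=((G>th)*255).astype(np.uint8); m=cv2.morphologyEx(m,cv2.MORPH_CLOSE,np.ones((9,9)))
    c=max(cv2.findContours(m,0,2)[0],key=cv2.contourArea)
    print(cv2.minAreaRect((ray(im,c[:,0]+[u-h,v-h],.026)[:,:2]*1000).astype(np.float32)))
E
```

```text
t 23.3 pos [0.4849 0.281  0.1778] q [ 0.39 -0.06  1.82  0.    1.39  0.17] open 0.0857 F [0.8 0.3 0.1]
0 [ 0.05  0.17 11.78] [-0.04 -0.02 -0.02]
180 [ 0.05  0.17 11.78] [-3.000e-02  7.000e-02  3.598e+01]
283 197
((486.98284912109375, 280.86029052734375), (58.022037506103516, 41.28948974609375), 12.46791934967041)
((487.31201171875, 280.42315673828125), (56.87195587158203, 40.264617919921875), 12.434279441833496)
((489.5151062011719, 268.9427185058594), (55.84257125854492, 14.779362678527832), 12.467057228088379)
```

View pics/w16.png

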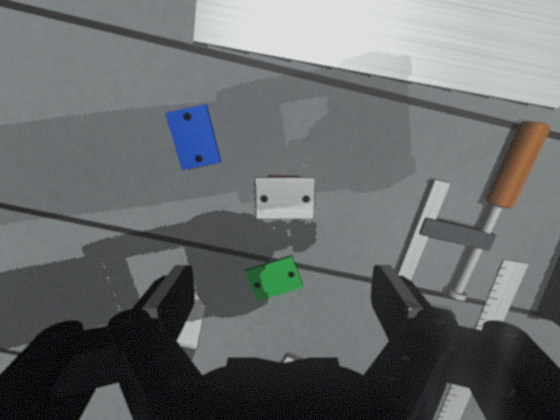

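Emit:
apply_moves([
  [-0.05, 0.13, 2, -0.04, 0, 0],
  [-0.05, 0.13, 5, -0.04, 0, 0],
  [-0.05, 0.13, 8, -0.04, 0, 0],
  [-0.05, 0.13, 10.5, -0.04, 0, 0],
  [-0.05, 0.13, 11.8, -0.04, 0, 0],
  [-0.05, 0.13, 11.8, -0.04, 0, 0],
  [-0.05, 0.13, 11.8, -0.04, 0, 0],
])

```text
t: 24.05
tool_pos: [0.4868, 0.281, 0.061]
tool_rot: [-1.969, -2.448, -0.003]
contact_force: [0.6, -0.4, -1.2]
opening: 0.0853
```

```bash
python3 - <<'E'
from h import *
plan((.4863,.2807,.0165),12.5)
im=ctrl.get_image("wrist");cv2.imwrite("pics/w17.png",im["color"]);np.save("w17.npy",im,allow_pickle=True)
E
```

```text
t 24.05 pos [0.4868 0.281  0.061 ] q [0.39 0.07 1.89 0.   1.17 0.17] open 0.0853 F [ 0.6 -0.4 -1.2]
0 [-0.03 -0.06  4.45] [ 0.02 -0.02 -0.02]
180 [-0.03 -0.06  4.45] [-3.000e-02 -2.000e-02  3.598e+01]
```

View pics/w17.png

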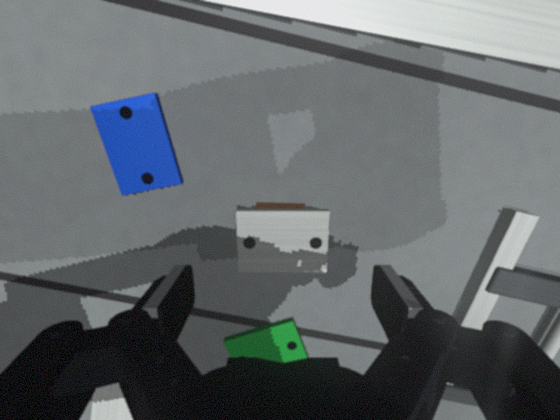

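Emit:
apply_moves([
  [0, 0, 1, 0, 0, 0],
  [0, 0, 2, 0, 0, 0],
  [0, 0, 3, 0, 0, 0],
  [0, 0, 3.9, 0, 0, 0],
  [0, 0, 4.4, 0, 0, 0],
  [0, 0, 4.4, 0, 0, 0],
  [0, 0, 4.4, 0, 0, 0],
])

```text
t: 24.8
tool_pos: [0.4873, 0.2814, 0.0176]
tool_rot: [-1.969, -2.448, -0.005]
contact_force: [0.2, -0.2, -0.3]
opening: 0.0853
```

```bash
python3 - <<'E'
from h import *
plan((.4863,.2807,.0163),12.5)
E
```

```text
t 24.8 pos [0.4873 0.2814 0.0176] q [0.39 0.14 1.91 0.   1.09 0.17] open 0.0853 F [ 0.2 -0.2 -0.3]
0 [-0.05 -0.11  0.13] [ 0.03 -0.02 -0.02]
180 [-0.05 -0.11  0.13] [-0.04 -0.04 35.98]
```

Emit:
apply_moves([
  [0, -0.05, 0.1, 0.03, 0, 0],
  [0, -0.07, 0.15, 0.03, 0, 0],
  [0, -0.07, 0.15, 0.03, 0, 0],
])

```text
t: 25.1
tool_pos: [0.4868, 0.2813, 0.0163]
tool_rot: [-1.968, -2.447, -0.002]
contact_force: [0.3, -0.4, -0.2]
opening: 0.0856
```

Emit:
apply_moves([
  [0, 0, 0, 0, 0, 0],
  [0, 0, 0, 0, 0, 0],
  [0, 0, 0, 0, 0, 0],
  [0, 0, 0, 0, 0, 0],
  [0, 0, 0, 0, 0, 0],
  [0, 0, 0, 0, 0, 0],
  [0, 0, 0, 0, 0, 0],
], grip=0.6, squeeze=40)

```text
t: 25.8
tool_pos: [0.4872, 0.2815, 0.0169]
tool_rot: [-1.968, -2.447, -0.004]
contact_force: [-0.4, -0.6, 5.2]
opening: 0.0564
```

Emit:
apply_moves([
  [0, 0, -0.4, 0, 0, 0],
  [0, 0, -1, 0, 0, 0],
  [0, 0, -2, 0, 0, 0],
  [0, 0, -4, 0, 0, 0],
  [0, 0, -7, 0, 0, 0],
  [0, 0, -9, 0, 0, 0],
  [0, 0, -10, 0, 0, 0],
  [0, 0, -10, 0, 0, 0],
  [0, 0, -10, 0, 0, 0],
])

```text
t: 26.7
tool_pos: [0.4866, 0.281, 0.116]
tool_rot: [-1.968, -2.447, -0.002]
contact_force: [-0.6, -0.2, -1.2]
opening: 0.0563
```

```bash
python3 - <<'E'
from h import *
plan((.5810,.0038,.12),-14.9)
im=ctrl.get_image("wrist");cv2.imwrite("pics/w18.png",im["color"]);np.save("w18.npy",im,allow_pickle=True)
E
```

```text
t 26.7 pos [0.4866 0.281  0.116 ] q [0.39 0.   1.86 0.   1.28 0.17] open 0.0563 F [-0.6 -0.2 -1.2]
0 [-29.1    3.27  -0.45] [-0.01 -0.02  5.46]
180 [-29.1    3.27  -0.45] [ 3.000e-02 -1.000e-02 -3.054e+01]
```

View pics/w18.png

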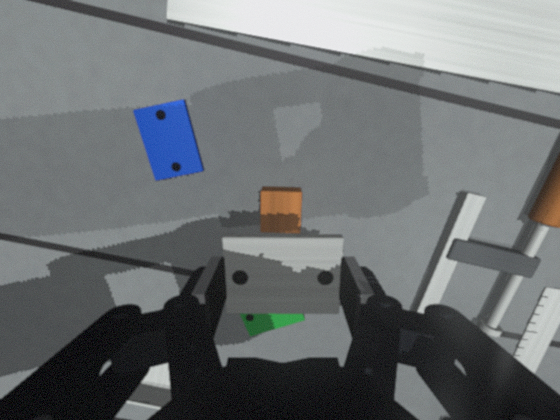

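Plate gripped and level, holes at (240,277) and (325,277). Carrying it to the dock.

Emit:
apply_moves([
  [-1.5, 0.2, 0, 0, 0, 0.3],
  [-4, 0.5, 0, 0, 0, 0.8],
  [-8, 0.9, 0, 0, 0, 1.5],
  [-12, 1.4, 0, 0, 0, 2.3],
  [-16, 1.8, -0.2, 0, 0, 3.1],
  [-20, 2.3, -0.4, 0, 0, 3.9],
  [-24, 2.7, -0.4, 0, 0, 4.7],
  [-27, 3, -0.4, 0, 0, 5.3],
  [-28.6, 3.2, -0.4, 0, 0, 5.46],
  [-29.1, 3.3, -0.4, 0, 0, 5.46],
  [-29.1, 3.3, -0.4, 0, 0, 5.46],
  [-29.1, 3.3, -0.4, 0, 0, 5.46],
  [-29.1, 3.3, -0.4, 0, 0, 5.46],
])

```text
t: 28.05
tool_pos: [0.5805, 0.005, 0.1186]
tool_rot: [-2.487, -1.915, 0.001]
contact_force: [-0.2, -0.7, -1.7]
opening: 0.0563
```

```bash
python3 - <<'E'
from h import *
plan((.5812,.0038,.0245),-14.9)
im=ctrl.get_image("wrist");cv2.imwrite("pics/w19.png",im["color"])
E
```

```text
t 28.05 pos [0.5805 0.005  0.1186] q [-0.12  0.04  1.82  0.    1.28  0.14] open 0.0563 F [-0.2 -0.7 -1.7]
0 [-0.11  0.13  9.41] [-0.03 -0.01  0.02]
180 [-0.11  0.13  9.41] [ 2.000e-02 -5.000e-02 -3.598e+01]
```

View pics/w19.png

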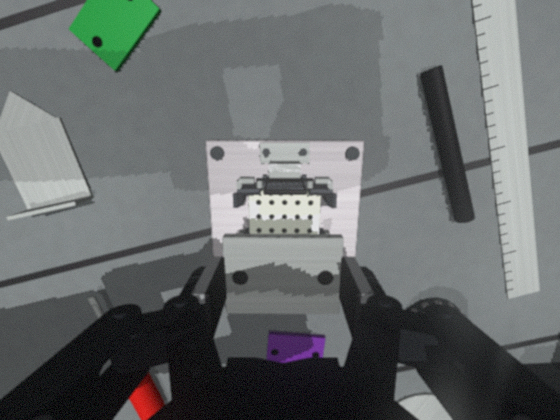

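Emit:
apply_moves([
  [-0.11, 0.11, 1.2, -0.03, 0, 0],
  [-0.11, 0.11, 2.4, -0.03, 0, 0],
  [-0.11, 0.11, 3.6, -0.03, 0, 0],
  [-0.11, 0.11, 4.8, -0.03, 0, 0],
  [-0.11, 0.11, 5.8, -0.03, 0, 0],
  [-0.11, 0.11, 6.8, -0.03, 0, 0],
  [-0.11, 0.11, 7.6, -0.03, 0, 0],
  [-0.11, 0.11, 8.3, -0.03, 0, 0],
  [-0.11, 0.11, 8.8, -0.03, 0, 0],
  [-0.11, 0.11, 9.2, -0.03, 0, 0],
  [-0.11, 0.11, 9.3, -0.03, 0, 0],
  [-0.11, 0.11, 9.3, -0.03, 0, 0],
])

```text
t: 29.3
tool_pos: [0.5813, 0.0037, 0.0258]
tool_rot: [-2.489, -1.917, -0.002]
contact_force: [0.8, -0.3, -3.0]
opening: 0.0563
```

```bash
python3 - <<'E'
from h import *
plan((.5810,.0038,.0219),-14.9)
im=ctrl.get_image("wrist");cv2.imwrite("pics/w20.png",im["color"])
E
```

```text
t 29.3 pos [0.5813 0.0037 0.0258] q [-0.12  0.17  1.86  0.    1.12  0.14] open 0.0563 F [ 0.8 -0.3 -3. ]
0 [ 0.   -0.03  0.39] [ 0.01 -0.01  0.02]
180 [ 0.   -0.03  0.39] [ 2.000e-02  1.000e-02 -3.598e+01]
```

View pics/w20.png

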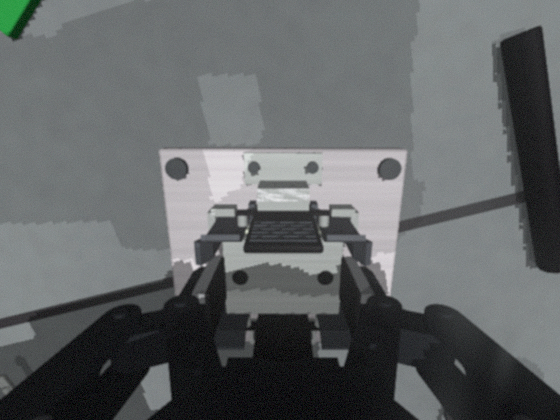

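Plate centred inside the cassette. Final lowering.

Emit:
apply_moves([
  [0, 0, 0.1, 0, 0, 0],
  [0, 0, 0.2, 0, 0, 0],
  [0, 0, 0.28, 0, 0, 0],
  [0, 0, 0.34, 0, 0, 0],
  [0, 0, 0.38, 0, 0, 0],
  [0, 0, 0.38, 0, 0, 0],
  [0, 0, 0.38, 0, 0, 0],
])

```text
t: 30.05
tool_pos: [0.5814, 0.0037, 0.0222]
tool_rot: [-2.489, -1.917, -0.002]
contact_force: [0.4, -0.5, -2.2]
opening: 0.0562
```

Emit:
apply_moves([
  [0, 0, 0.03, 0, 0, 0],
  [0, 0, 0.06, 0, 0, 0],
  [0, 0, 0.08, 0, 0, 0],
  [0, 0, 0.08, 0, 0, 0],
])

```text
t: 30.45
tool_pos: [0.5815, 0.0037, 0.0219]
tool_rot: [-2.489, -1.917, -0.002]
contact_force: [-2.4, -0.4, 3.5]
opening: 0.0562
```

Contact (3.5 N, from −2). Releasing and rising.

Emit:
apply_moves([
  [0, 0, 0, 0, 0, 0],
  [0, 0, 0, 0, 0, 0],
  [0, 0, 0, 0, 0, 0],
  [0, 0, 0, 0, 0, 0],
  [0, 0, 0, 0, 0, 0],
], grip=0.15)

```text
t: 30.95
tool_pos: [0.5815, 0.0037, 0.0218]
tool_rot: [-2.489, -1.917, -0.002]
contact_force: [-0.0, -0.4, 1.0]
opening: 0.0726
```

Emit:
apply_moves([
  [0, 0, -0.5, 0, 0, 0],
  [0, 0, -1.5, 0, 0, 0],
  [0, 0, -3, 0, 0, 0],
  [0, 0, -6, 0, 0, 0],
  [0, 0, -10, 0, 0, 0],
  [0, 0, -13, 0, 0, 0],
  [0, 0, -15, 0, 0, 0],
  [0, 0, -15, 0, 0, 0],
  [0, 0, -15, 0, 0, 0],
])

```text
t: 31.85
tool_pos: [0.5816, 0.0036, 0.1727]
tool_rot: [2.488, 1.916, 0.004]
contact_force: [-0.4, -0.3, -1.0]
opening: 0.0725
```

```bash
python3 - <<'E'
from h import *
plan((.5810,.0042,.13),75.1)
im=ctrl.get_image("wrist");cv2.imwrite("pics/w21.png",cv2.resize(im["color"][120:330,180:400],None,fx=2.8,fy=2.8,interpolation=cv2.INTER_CUBIC))
E
```

```text
t 31.85 pos [0.5816 0.0036 0.1727] q [-0.12 -0.01  1.77  0.    1.37  0.14] open 0.0725 F [-0.4 -0.3 -1. ]
0 [ 0.04 -0.08  4.27] [ 3.000e-02  1.000e-02 -1.798e+01]
180 [ 0.04 -0.08  4.27] [ 1.000e-02 -3.000e-02  1.802e+01]
```

View pics/w21.png

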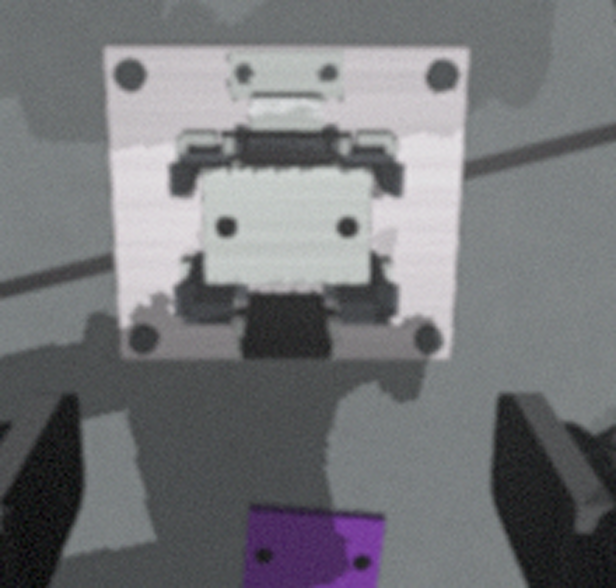

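Both layers are in and flat. Turning 90° for the catches.

Emit:
apply_moves([
  [0, 0, 0.4, 0, 0, -1.6],
  [0, 0, 0.8, 0, 0, -3.2],
  [0, 0, 1.2, 0, 0, -4.8],
  [0, 0, 1.6, 0, 0, -6.4],
  [0, 0, 2, 0, 0, -8],
  [0, 0, 2.4, 0, 0, -9.6],
  [0, 0, 2.8, 0, 0, -11.2],
  [0, 0, 3.2, 0, 0, -12.8],
  [0, 0, 3.6, 0, 0, -14.4],
  [0, 0, 4, 0, 0, -16],
  [0, 0, 4.3, 0, 0, -17.5],
  [0, -0.1, 4.3, 0.03, 0, -18],
  [0, -0.1, 4.3, 0.03, 0, -18],
  [0, -0.1, 4.3, 0.03, 0, -18],
], grip=0)

```text
t: 33.3
tool_pos: [0.5789, 0.004, 0.1266]
tool_rot: [-0.406, -3.111, 0.001]
contact_force: [0.4, 0.2, -0.3]
opening: 0.0852
```

```bash
python3 - <<'E'
from h import *
plan((.5810,.0042,.036),75.1)
im=ctrl.get_image("wrist");cv2.imwrite("pics/w22.png",im["color"]);np.save("w22.npy",im,allow_pickle=True)
E
```

```text
t 33.3 pos [0.5789 0.004  0.1266] q [-0.12  0.03  1.81 -0.    1.3  -1.43] open 0.0852 F [ 0.4  0.2 -0.3]
0 [-0.24  0.08  9.06] [-0.01 -0.05  0.01]
180 [-0.24  0.08  9.06] [ 8.000e-02 -2.000e-02 -3.599e+01]
```

View pics/w22.png

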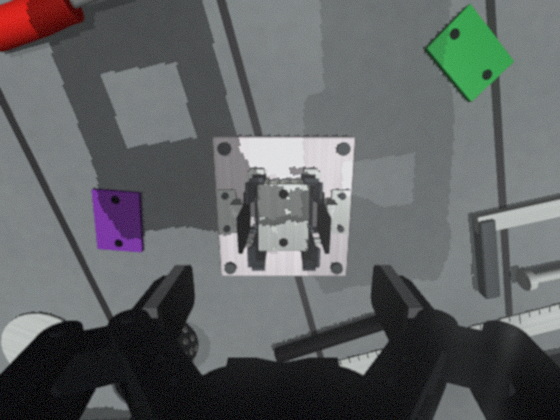

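Aligned: catches at x≈243 and 326 px, midpoint 284.5. Descending around them.

Emit:
apply_moves([
  [-0.24, 0.06, 1, 0, -0.05, 0],
  [-0.24, 0.06, 2.2, 0, -0.05, 0],
  [-0.24, 0.06, 3.5, 0, -0.05, 0],
  [-0.24, 0.06, 4.7, 0, -0.05, 0],
  [-0.24, 0.06, 5.8, 0, -0.05, 0],
  [-0.24, 0.06, 6.8, 0, -0.05, 0],
  [-0.24, 0.06, 7.7, 0, -0.05, 0],
  [-0.24, 0.06, 8.4, 0, -0.05, 0],
  [-0.24, 0.06, 8.8, 0, -0.05, 0],
  [-0.24, 0.06, 9, 0, -0.05, 0],
  [-0.24, 0.06, 9, 0, -0.05, 0],
  [-0.24, 0.06, 9, 0, -0.05, 0],
])

```text
t: 34.55
tool_pos: [0.5817, 0.004, 0.0375]
tool_rot: [0.406, 3.114, -0.002]
contact_force: [-0.1, -0.2, 0.2]
opening: 0.0853
```

```bash
python3 - <<'E'
from h import *
plan((.5813,.0040,.036),75.1)
im=ctrl.get_image("wrist");cv2.imwrite("pics/w23.png",im["color"])
E
```

```text
t 34.55 pos [0.5817 0.004  0.0375] q [-0.12  0.15  1.86 -0.    1.14 -1.43] open 0.0853 F [-0.1 -0.2  0.2]
0 [ 0.04 -0.01  0.15] [-0.01  0.02  0.01]
180 [ 0.04 -0.01  0.15] [-3.000e-02 -1.000e-02 -3.599e+01]
```

View pics/w23.png

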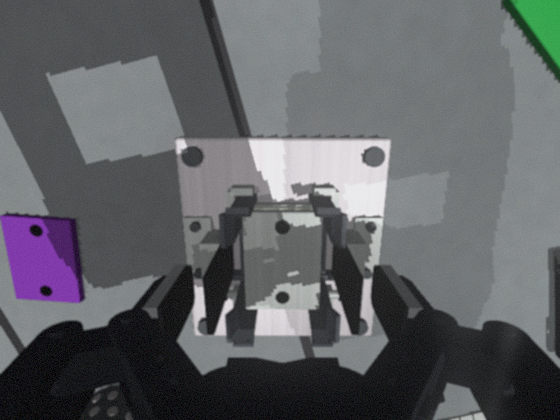

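Fingers straddle the catch pads evenly. Squeezing.

Emit:
apply_moves([
  [0.03, 0, 0.1, 0, 0, 0],
  [0.03, 0, 0.1, 0, 0, 0],
  [0.03, 0, 0.1, 0, 0, 0],
  [0.03, 0, 0.1, 0, 0, 0],
  [0.03, 0, 0.1, 0, 0, 0],
  [0.03, 0, 0.1, 0, 0, 0],
  [0.03, 0, 0.1, 0, 0, 0],
  [0.03, 0, 0.1, 0, 0, 0],
  [0.03, 0, 0.1, 0, 0, 0],
  [0.03, 0, 0.1, 0, 0, 0],
], grip=0.6, squeeze=60)

```text
t: 35.6
tool_pos: [0.5827, 0.0039, 0.0397]
tool_rot: [0.405, 3.112, -0.002]
contact_force: [-5.0, 0.8, 14.1]
opening: 0.0493
```

```bash
python3 - <<'E'
from h import *
plan((.5813,.0040,.036),75.1)
im=ctrl.get_image("wrist");cv2.imwrite("pics/w24.png",im["color"])
E
```

```text
t 35.6 pos [0.5827 0.0039 0.0397] q [-0.12  0.15  1.85 -0.    1.14 -1.43] open 0.0493 F [-5.   0.8 14.1]
0 [ 0.14 -0.02  0.37] [-0.01  0.04  0.01]
180 [ 0.14 -0.02  0.37] [-6.000e-02 -1.000e-02 -3.599e+01]
```

View pics/w24.png

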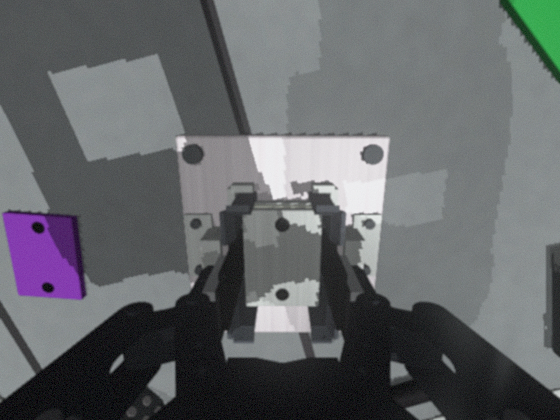

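Catches are fully squeezed (opening reads 49 mm, below the 54 mm nominal) and the force is moderate. I lift 1.5 cm slowly and check.

Emit:
apply_moves([
  [0, 0, -0.05, 0, 0, 0],
  [0, 0, -0.1, 0, 0, 0],
  [0, 0, -0.2, 0, 0, 0],
  [0, 0, -0.3, 0, 0, 0],
  [0, 0, -0.45, 0, 0, 0],
  [0, 0, -0.6, 0, 0, 0],
  [0, 0, -0.8, 0, 0, 0],
  [0, 0, -1, 0, 0, 0],
  [0, 0, -1.2, 0, 0, 0],
  [0, 0, -1.4, 0, 0, 0],
  [0, 0, -1.6, 0, 0, 0],
  [0, 0, -1.6, 0, 0, 0],
])

```text
t: 36.85
tool_pos: [0.583, 0.0038, 0.0561]
tool_rot: [0.405, 3.111, -0.002]
contact_force: [0.8, 0.1, -4.7]
opening: 0.0493
```

```bash
python3 - <<'E'
from h import *
plan((.5813,.0040,.14),75.1)
im=ctrl.get_image("wrist");cv2.imwrite("pics/w25.png",im["color"])
E
```

```text
t 36.85 pos [0.583  0.0038 0.0561] q [-0.12  0.12  1.85 -0.    1.17 -1.43] open 0.0493 F [ 0.8  0.1 -4.7]
0 [ 0.13 -0.03 -8.39] [-0.01  0.05  0.01]
180 [ 0.13 -0.03 -8.39] [-8.000e-02 -1.000e-02 -3.599e+01]
```

View pics/w25.png

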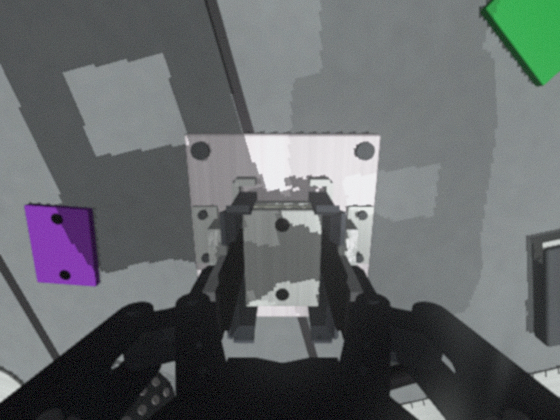

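The load reads 4.7 N, which matches the full cassette; it is free of the dock. Lifting on to 10 cm.

Emit:
apply_moves([
  [0, 0, -0.3, 0, 0, 0],
  [0, 0, -0.8, 0, 0.02, 0],
  [0, 0, -1.5, 0, 0.03, 0],
  [0, 0, -2.3, 0, 0.05, 0],
  [0, 0, -3.2, 0, 0.05, 0],
  [0, 0, -4.1, 0, 0.05, 0],
  [0, 0, -5, 0, 0.05, 0],
  [0, 0, -5.9, 0, 0.05, 0],
  [0, 0, -6.7, 0, 0.05, 0],
  [0, 0, -7.4, 0, 0.05, 0],
  [0, 0, -7.9, 0, 0.05, 0],
  [0, 0, -8.2, 0, 0.05, 0],
  [0, 0, -8.4, 0, 0.05, 0],
  [0, 0, -8.4, 0, 0.05, 0],
  [0, 0, -8.4, 0, 0.05, 0],
])

```text
t: 38.4
tool_pos: [0.5823, 0.004, 0.1395]
tool_rot: [-0.405, -3.114, 0.001]
contact_force: [0.7, -0.2, -4.5]
opening: 0.0491
```

```bash
python3 - <<'E'
from h import *
plan((.5813,.0040,.14),75.1)
im=ctrl.get_image("wrist");cv2.imwrite("pics/w26.png",im["color"])
im=ctrl.get_image("scene");cv2.imwrite("pics/s26.png",cv2.resize(im["color"][150:290,150:430],None,fx=2.8,fy=2.8,interpolation=cv2.INTER_CUBIC))
E
```

```text
t 38.4 pos [0.5823 0.004  0.1395] q [-0.12  0.03  1.8  -0.    1.32 -1.43] open 0.0491 F [ 0.7 -0.2 -4.5]
0 [ 0.1  -0.03 -0.04] [-0.01 -0.01  0.01]
180 [ 0.1  -0.03 -0.04] [ 2.000e-02 -1.000e-02 -3.599e+01]
```

View pics/w26.png

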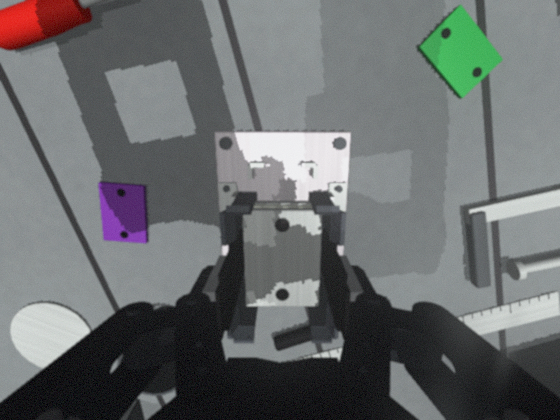

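View pics/s26.png

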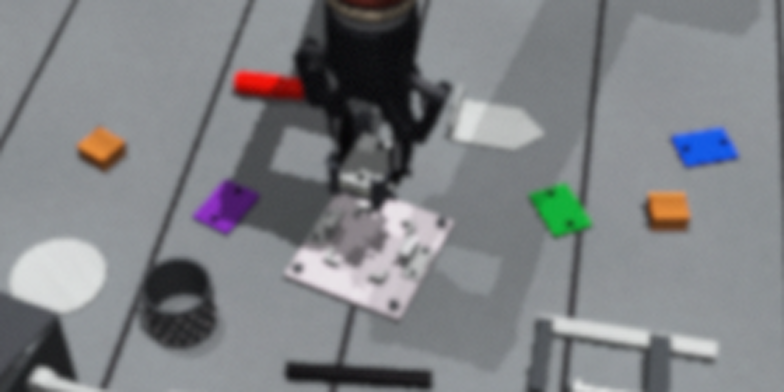

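The cassette is held level, with the plate marks still at (282,225) and (282,294) in the wrist view. The dock is empty and the bystanders haven't moved. I settle, then hand in.

Emit:
apply_moves([
  [0, 0, 0, 0, 0, 0],
  [0, 0, 0, 0, 0, 0],
  [0, 0, 0, 0, 0, 0],
])

```text
t: 38.8
tool_pos: [0.5822, 0.004, 0.1393]
tool_rot: [-0.405, -3.114, 0.001]
contact_force: [0.2, 0.2, -4.9]
opening: 0.0487
```

```bash
python3 - <<'E'
from station import ctrl
o=ctrl.get_obs();print(o["t"],o["tool_pos"],o["contact_force"],o["opening"])
print(ctrl.finish_job())
E
```

```text
38.8 [0.58216806 0.00403997 0.1393076 ] [ 0.15462046  0.18067885 -4.94103872] 0.048676164462855824
the job is handed in; nothing more can be done
None
```

The cassette is packed and I handed the job in at 38.8 s while holding it about 10 cm above the dock by its squeezed catches. The separator and then the upper plate were each lowered onto the stack until light contact (about 4 N) and released there.

- **First try at the separator:** this one failed. The fingertips touched the ends of the lower plate with about 18 N. I lifted the sheet, put it back on its block, gripped it again at the very tips, and the second placing went as planned.
- **Last checks:** the lift was 99.6 mm by the tool reading. The load was 4.5 to 4.9 N, which matches the full cassette (about 4.6 N). The upper plate's position in the wrist view did not change during the lift, so the cassette appears level.
- **Bystanders:** those in the last pictures (green, blue and purple plates, disc, bracket, tube, marker, driver and clamp) looked unmoved.
- **Disagreements:** the finger opening read 49 mm, where 54 mm is nominal for fully squeezed catches. I put this down to finger flex and did not check it separately. The top and wrist cameras differed by about 2 mm; I went by the wrist camera.

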